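# Lay two coffee orders on the serving boards

### The arm

A 6-joint arm with a two-finger parallel gripper is mounted at the origin on the work surface. World frame = base frame: x ahead of the robot, y to its left, z up, the work surface at z = 0. Lengths are in mm, angles in rad, forces in N, time in s.
With the tool pointing down it reaches from about 275 to 750 mm from the base axis. Payload 10.2 kg.
Tool frame: the origin (TCP) lies between the finger pads; the fingertips stand 11 mm ahead of it and the grasp point (between the pads) lies 8 mm behind it (ctrl.tip_extent is the distance from the TCP to the fingertips, in mm); z points along the fingers, y is the direction in which the jaws open and shut (so a half turn about z gives the same grasp; the last joint's range is limited). The gripper opens to 85 mm and grips with 20 to 120 N. Pads are 22 mm wide; open, the fingers measure 114 mm over their backs; the gripper's body (76 mm by 85 mm) begins 54 mm behind the grasp point. The pads swing forward as they close: fully open they stand 13 mm farther back than shut.
Start: joints at [-1.55, 0.313, 1.498, -0, 1.331, -0.223], TCP at [126.717, -509.484, 242.294] pointing down, gripper open.
Joint ranges: [-2.94, 2.94], [-0.97, 2.17], [0.19, 2.56], [-1.23, 4.37], [0.02, 3.11], [-2.88, 2.88]. Speed limits (rad/s): [2.39, 2.39, 3.01, 3.14, 3.14, 3.14].

### API

Orientations are given as a unit quaternion [w, x, y, z].
In Python, from rig import ctrl gives the robot as it stands.
- The arm moves only by the tool apply_moves, never from a script. Its argument "commands" is a list of rows, each a list of 5 numbers: the finger opening in cm, from 0 to 8.54, then the shift along the tool's x, y, z in cm, then the turn about the tool's z in rad. In form: [[jaw, dx, dy, dz, roll], ...]. A call has 1 to 12 rows; each row shifts and turns the commanded pose from where the row before left it, along the tool's axes as they then stand; what a row does not reach is not made up. A row lasts 1/12 s, in which the tool goes at most 41.7 mm and 7.16 degrees, less where a joint would pass 70% of its speed; a pose out of reach is approached as far as the arm can. A call with a gripper value outside its range is refused whole. The fingers move at their own pace and stop on an object; "squeeze" is the grip in N (left out, the last holds). Time passes only in rows, so rows that do not move let the fingers close. It gives the time, the measured TCP pose, the force and the opening at its end, in the units of the state.
- ctrl.sense(): the state, without advancing time (a new reading comes with each control period).
- ctrl.capture(name): name is "side" or "top"; returns the picture (384x512x3 uint8, red, green, blue); there is no depth.
- ctrl.camera_info(name): a dict with "fov_y" (degrees; the focal length in pixels is half the picture's height over the tangent of half this angle, whatever the lens; pixels are square), "cx", "cy" (the principal point, pixels), "camera_from_world" (4x4, takes a point from world to camera coordinates). Camera axes: x right, y down, z forward; pixel columns grow to the right and rows downward; lengths in mm; the calibration is good to about 2 mm. A picture is of the moment at which its call begins. camera_info takes no time and is no camera call.
- ctrl.finish_job(): hands the job in, once; it reports no verdict.
The state is a dict: "time_s": time; "joints": joint angles; "dq": joint speeds; "tau": joint torques, N m; "eef_pos": TCP position; "ee_rot": TCP orientation; "force": force on the tool from outside, world axes, zero at the start; "wrist_torque": the same for the moment, N m; "grip_width": opening from 0.0 (shut) to 1.0 (fully open).
Only numpy, scipy, OpenCV 4.12 (cv2) and the standard library are available. Lean on these libraries where they do the work, as an engineer would, in place of code of your own. Each camera call takes 0.05 s, during which the arm holds its last target.

### The job

Make up two coffee orders on the wooden serving boards. On the short board stand the espresso cup in the well next to the hand hole and the small water glass in the other well; on the long board stand the tall glass in the well next to the hand hole, the milk jug in the middle well, and lay the oat bar flat in the trough at the end. Set the crockery down gently, everything upright and right down in its recess, and leave the sugar bowl and the cocoa shaker where they are.

Things in the scene. Friction and masses are not known exactly. Their poses are not given: they have to be found in the camera images.
- espresso_cup: white porcelain espresso cup, empty, 58 mm tall, open at the top, with an ear handle; outside diameter 44 mm at the foot growing evenly to 60 mm at the rim, wall 4 mm. Origin: centre of its underside; z up; the handle points along its +y and reaches 51 mm from the axis (7 mm thick, between 15 and 48 mm height). About 140 g
- water_glass: small clear drinking glass without a handle, empty, 88 mm tall; outside diameter 50 mm at the foot growing evenly to 57 mm at the rim, wall 3 mm. Origin: centre of its underside; z up. About 160 g
- tall_glass: tall clear latte glass without a handle, empty, 135 mm tall; outside diameter 54 mm at the foot growing evenly to 58 mm at the rim, wall 3 mm. Origin: centre of its underside; z up. About 240 g
- milk_jug: small steel milk jug, empty, open at the top, 70 mm tall, outside diameter 57 mm at the foot and 55 mm at the rim, wall 2.5 mm. Origin: centre of its underside; z up; the handle points along its +y and reaches 54 mm from the axis (7 mm thick, between 12 and 64 mm height), a small spout points along -y and reaches 37 mm from the axis at the rim. About 170 g
- oat_bar: golden-brown baked oat bar, firm, a block 85 mm long (its x), 30 mm wide (its y), 24 mm high, lying flat. Origin: centre of its underside. About 80 g
- short_board: short wooden serving board, fixed, 120 (x) x 250 mm (y), 18 mm thick; light top, recesses 4 mm deep with dark floors 14 mm above the counter. Origin: centre of its underside. Slot-shaped hand hole near its -y end (y = -99 mm). Round wells, 70 mm across, centred at x = 0: next to the hand hole at y = -40 mm, the other at y = +70 mm
- long_board: long wooden serving board, fixed, 120 (x) x 330 mm (y), 18 mm thick; light top, recesses 4 mm deep with dark floors 14 mm above the counter. Origin: centre of its underside. Slot-shaped hand hole near its -y end (y = -139 mm). At x = 0: round wells, 70 mm across, next to the hand hole at y = -80 mm and in the middle at y = +30 mm; trough at the end, 100 (x) x 44 mm (y), at y = +122 mm
- sugar_bowl: white porcelain sugar bowl with its knobbed lid, round, 80 mm across, 80 mm tall; a bystander, stays where it is. Origin: centre of its underside. About 350 g
- cocoa_shaker: closed steel cocoa shaker with a domed, perforated top and no handle, 62 mm across, 103 mm tall; a bystander, stays where it is. Origin: centre of its underside. About 280 g
Not all that is in view belongs to the job. Leave any blue or yellow look-alike of the water_glass alone.

How it is judged:
By the outcome, as a careful person would: the job done as asked, in the order asked, and still so for the second after the job is handed in, with the robot touching nothing.
It also fails if it takes over 115 s, if anything falls off the work surface, if the arm or the gripper's body presses on something with over 40 N, if the wrist force passes 120 N, or if a joint passes its speed limit or range.

## Working session

There is one attempt and no reset: what is moved stays moved. The work goes in short steps, Python scripts to look and compute and a tool call to move; the robot and the scene stay as the last step left them, time stands still between calls to the robot, and variables do not carry over. Pictures are saved under pics/ and viewed, and the job is handed in when it is done.

Besides the shell and the picture viewer there is one more tool, called after "Emit:" as a command line: name --pt "numbers of a row" for each row, then --argument value for the rest. apply_moves: Moves the arm, as the interface text tells. Its arguments: {"type":"object","properties":{"commands":{"type":"array"},"squeeze":{"type":"number"}},"required":["commands"]}

```bash
mkdir -p pics; ls; python3 - <<'E'
from rig import ctrl
import cv2,numpy as np
np.set_printoptions(precision=4,suppress=True)
for n in("top","side"):
    im=ctrl.capture(n);cv2.imwrite(f"pics/{n}0.png",im[:,:,::-1])
    i=ctrl.camera_info(n);print(n,i)
s=ctrl.sense();print(s)
E
```

```text
pics
top {'fov_y': 57.0033864183602, 'cx': 254.94174641808766, 'cy': 189.10024341092486, 'camera_from_world': array([[   0.002 ,   -0.9996,   -0.0286,  -24.238 ],
       [  -0.9933,    0.0013,   -0.1152,  579.8623],
       [   0.1152,    0.0286,   -0.9929, 1089.5689],
       [   0.    ,    0.    ,    0.    ,    1.    ]])}
side {'fov_y': 45.76231508106396, 'cx': 261.65624213390186, 'cy': 192.6330988588949, 'camera_from_world': array([[  -0.8175,   -0.5757,   -0.0193,  422.5693],
       [  -0.3004,    0.4546,   -0.8385,  219.2319],
       [   0.4915,   -0.6797,   -0.5445, 1375.597 ],
       [   0.    ,    0.    ,    0.    ,    1.    ]])}
{'time_s': 0.1, 'joints': array([-1.5504,  0.3134,  1.4983,  0.    ,  1.331 , -0.2234]), 'dq': array([ 0.0006, -0.0036, -0.0024,  0.0001, -0.0003,  0.0009]), 'tau': array([  0.0019, -41.2906, -26.0142,  -0.0003,   0.003 ,   0.    ]), 'eef_pos': array([ 126.7112, -509.2675,  241.8252]), 'ee_rot': array([-0.0005,  0.9926,  0.1216,  0.0001]), 'force': array([ 0.1477, -0.0067, -0.4683]), 'wrist_torque': array([0.0055, 0.0135, 0.0088]), 'grip_width': 1.0012834458591766}
```

View pics/top0.png

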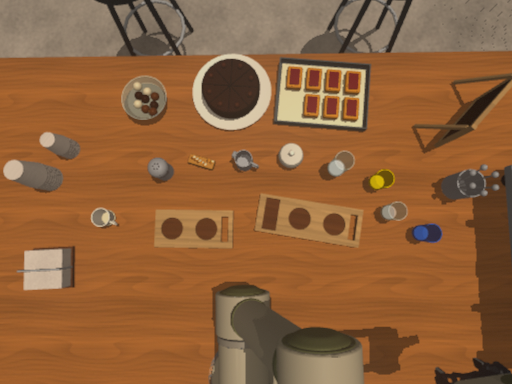

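View pics/side0.png

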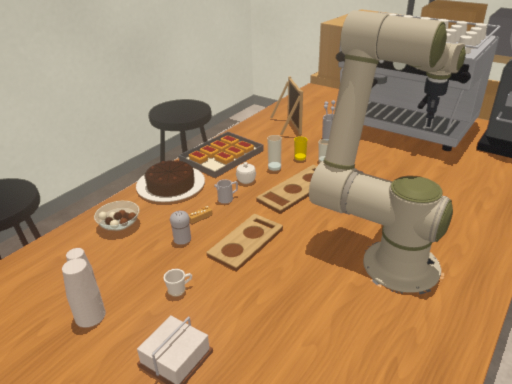

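```bash
cat > h.py <<'E'
import numpy as np,cv2
from rig import ctrl
np.set_printoptions(precision=4,suppress=True)
def cam(n):
    i=ctrl.camera_info(n);f=192/np.tan(np.radians(i["fov_y"]/2))
    return f,i["cx"],i["cy"],np.array(i["camera_from_world"])
def ray(n,u,v):
    f,cx,cy,T=cam(n);R=T[:3,:3];o=-R.T@T[:3,3]
    return o,R.T@np.array([(u-cx)/f,(v-cy)/f,1.])
def onz(n,u,v,z):
    o,d=ray(n,u,v);return o+d*(z-o[2])/d[2]
def proj(n,P):
    f,cx,cy,T=cam(n);P=np.atleast_2d(P);q=P@T[:3,:3].T+T[:3,3]
    return np.c_[f*q[:,0]/q[:,2]+cx,f*q[:,1]/q[:,2]+cy]
def tri(u1,v1,u2,v2):
    o1,d1=ray("top",u1,v1);o2,d2=ray("side",u2,v2)
    A=np.c_[d1,-d2];t=np.linalg.lstsq(A,o2-o1,rcond=None)[0]
    a,b=o1+d1*t[0],o2+d2*t[1];return (a+b)/2,np.linalg.norm(a-b)
def snap(n,name):
    im=np.ascontiguousarray(ctrl.capture(n)[:,:,::-1]);cv2.imwrite(f"pics/{name}.png",im);return im
def crop(im,x0,y0,x1,y1,k,name):
    cv2.imwrite(f"pics/{name}.png",cv2.resize(im[y0:y1,x0:x1],None,fx=k,fy=k,interpolation=cv2.INTER_CUBIC))
E
python3 - <<'E'
from h import *
t=cv2.imread("pics/top0.png");s=cv2.imread("pics/side0.png")
crop(t,80,130,280,260,4,"t_l");crop(t,250,130,450,260,4,"t_r")
crop(s,140,130,340,280,4,"s_l")
# board wood colour check
hsv=cv2.cvtColor(t,cv2.COLOR_BGR2HSV)
for p in [(165,240),(260,200),(300,235),(240,240),(172,228),(206,161)]:print(p,t[p[1],p[0]],hsv[p[1],p[0]])
E
```

```text
(165, 240) [ 76 128 173] [ 16 143 173]
(260, 200) [ 73 121 165] [ 16 142 165]
(300, 235) [ 78 130 175] [ 16 141 175]
(240, 240) [ 46  95 157] [ 13 180 157]
(172, 228) [33 59 97] [ 12 168  97]
(206, 161) [ 45 101 156] [ 15 181 156]
```

View pics/t_l.png

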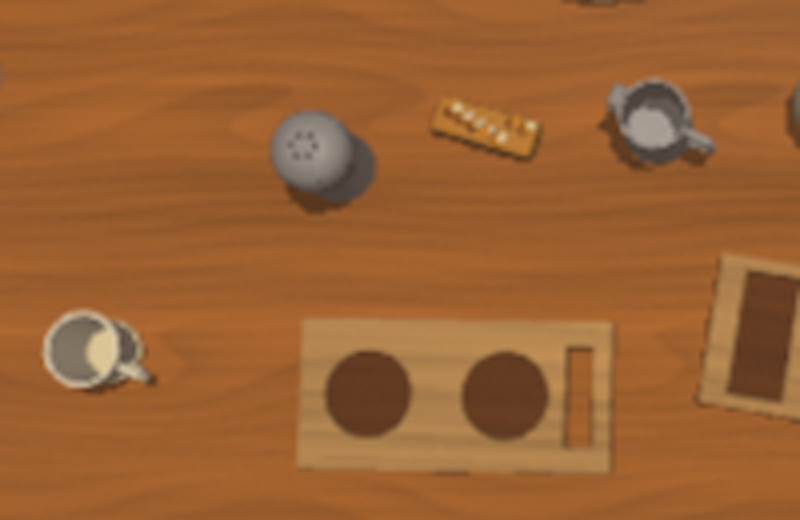

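View pics/t_r.png

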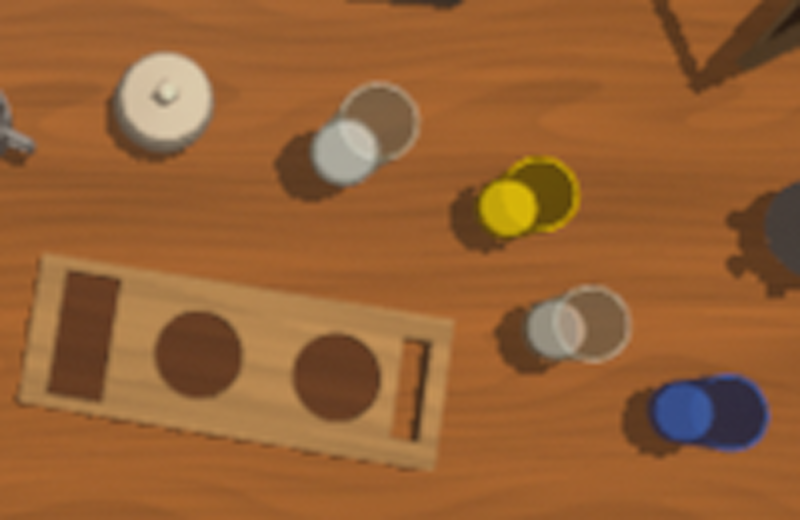

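View pics/s_l.png

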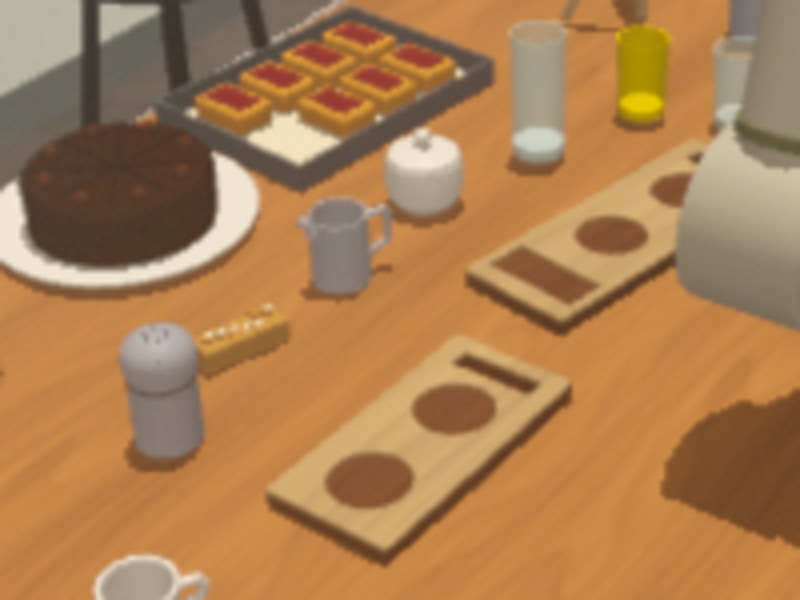

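```bash
python3 - <<'E'
from h import *
t=cv2.imread("pics/top0.png");s=cv2.imread("pics/side0.png")
for n,im in(("top",t),("side",s)):
    hsv=cv2.cvtColor(im,cv2.COLOR_BGR2HSV)
    reg=np.zeros(im.shape[:2],np.uint8)
    if n=="top": reg[180:262,140:380]=255
    else: reg[150:275,195:345]=255
    b=cv2.inRange(hsv,(10,100,120),(24,160,255))&reg
    d=cv2.inRange(hsv,(0,100,40),(30,255,122))&reg
    print(n)
    for m,nm in((b,"board"),(d,"dark")):
        cs,_=cv2.findContours(m,cv2.RETR_EXTERNAL,cv2.CHAIN_APPROX_NONE)
        for c in cs:
            if cv2.contourArea(c)<60: continue
            z=18 if nm=="board" else 16
            M=cv2.moments(c);u,v=M["m10"]/M["m00"],M["m01"]/M["m00"]
            w=np.array([onz(n,*p,18 if nm=="board" else 18)[:2] for p in c[:,0].astype(float)],np.float32)
            r=cv2.minAreaRect(w)
            print(nm,(round(u,1),round(v,1)),"ctr z%d"%z,onz(n,u,v,z)[:2],"rect",np.round(r[0],1),np.round(r[1],1),round(r[2],1))
E
```

```text
top
board (193.8, 228.5) ctr z18 [455.2427 171.5929] rect [455.7 172.6] [251.8 121.2] 89.2
board (308.8, 220.0) ctr z18 [ 482.8111 -194.8553] rect [ 483.6 -193.5] [332.2 121.4] 80.7
dark (205.9, 228.5) ctr z16 [455.302  133.0987] rect [455.4 132.4] [66.  64.9] 45.7
dark (171.6, 228.0) ctr z16 [456.6744 243.5189] rect [456.8 243.2] [63.6 67.7] 0.1
dark (333.9, 223.9) ctr z16 [ 470.4658 -273.907 ] rect [ 470.3 -273.9] [63.  63.2] 0.0
dark (299.2, 218.1) ctr z16 [ 488.7469 -164.5485] rect [ 489.1 -163.8] [63.4 63.6] 0.0
dark (270.5, 213.6) ctr z16 [502.8857 -73.5779] rect [503.1 -73.8] [42.2 98.5] 80.5
dark (367.8, 186.3) ctr z16 [ 590.3781 -384.5614] rect [ 589.7 -386. ] [53.  32.1] 43.4
side
board (244.1, 239.6) ctr z18 [455.606  184.7318] rect [457.2 175.9] [266.8 130.1] 89.2
board (288.6, 188.8) ctr z18 [ 498.8717 -151.2662] rect [ 495.1 -250.3] [467.3 147.3] 88.7
board (225.9, 184.8) ctr z18 [714.723  -43.1999] rect [ 730.8 -131.6] [542.1 242.3] 86.2
dark (333.3, 248.2) ctr z16 [199.083   61.3936] rect [215.8  56. ] [ 90.8 186. ] 26.5
dark (244.9, 254.2) ctr z16 [411.8532 238.5302] rect [399.8 210.3] [266.5 104.6] 64.8
dark (281.7, 204.6) ctr z16 [465.12   -51.4877] rect [454.3 -61.3] [193.1 103. ] 45.5
```

```bash
python3 - <<'E'
from h import *
t=cv2.imread("pics/top0.png");s=cv2.imread("pics/side0.png")
L=lambda X,Y:(80+X/4-.4,130+Y/4-.4)
R=lambda X,Y:(250+X/4-.4,130+Y/4-.4)
for nm,p,z in[("esp rim",L(82,348),58),("esp handle end",L(146,378),44),("water rim",R(592,323),88),("water foot",R(556,329),3),("tall rim",R(380,122),135),("tall foot",R(345,153),3),("jug rim",L(654,114),70),("jug handle end",L(712,146),60),("jug spout",L(616,97),69),("sugar",R(164,100),65),("yellow rim",R(541,193),88),("yellow ft",R(509,208),3),("shaker top",L(303,146),102),("blue foot",R(684,412),3)]:
    print(nm,np.round(p,1),onz("top",*p,z)[:2])
hsv=cv2.cvtColor(t,cv2.COLOR_BGR2HSV)
m=np.zeros(t.shape[:2],np.uint8);
print(hsv[155:169,186:218].tolist()[6][::3])
# oat corners top face
for p in[(444,97),(543,123),(533,157),(433,127)]:print("oat",onz("top",*L(*p),24)[:2])
# low-saturation blobs
g=cv2.inRange(hsv,(0,0,60),(180,110,255))
cs,_=cv2.findContours(g,cv2.RETR_EXTERNAL,cv2.CHAIN_APPROX_NONE)
for c in cs:
    x,y,w,h=cv2.boundingRect(c)
    if cv2.contourArea(c)>80 and 130<y<240:print(x,y,w,h)
# reproject into side
for nm,P in[("esp",(0,0,0))]:pass
E
```

```text
esp rim [100.1 216.6] [491.3755 457.7073]
esp handle end [116.1 224.1] [468.4231 412.0996]
water rim [397.6 210.4] [ 509.5393 -448.7685]
water foot [388.6 211.8] [ 509.4601 -451.5349]
tall rim [344.6 160.1] [ 652.1323 -286.1789]
tall foot [335.8 167.8] [ 652.8167 -287.1077]
jug rim [243.1 158.1] [672.5473  11.8718]
jug handle end [257.6 166.1] [649.0302 -32.9744]
jug spout [233.6 153.8] [686.3319  41.6443]
sugar [290.6 154.6] [ 684.0752 -135.718 ]
yellow rim [384.8 177.8] [ 606.9517 -415.2458]
yellow ft [376.8 181.6] [ 607.2909 -417.9157]
shaker top [155.4 166.1] [642.3643 275.6631]
blue foot [420.6 232.6] [ 443.7176 -549.3255]
[[13, 183, 166], [16, 183, 177], [16, 183, 184], [15, 184, 168], [16, 151, 169], [15, 165, 184], [15, 166, 181], [15, 185, 152], [15, 184, 155], [19, 104, 199], [13, 181, 166]]
oat [696.7636 186.0413]
oat [674.9532 104.8343]
oat [647.0451 112.5315]
oat [671.9834 194.4537]
417 223 26 20
91 208 27 19
381 202 25 19
441 169 59 30
504 165 8 96
3 160 60 31
148 158 26 23
327 151 27 26
232 150 27 21
278 143 25 25
39 132 41 27
```

```bash
python3 - <<'E'
from h import *
print([a for a in dir(ctrl) if not a.startswith('_')],ctrl.tip_extent)
t=cv2.imread("pics/top0.png");s=cv2.imread("pics/side0.png")
O=[("e",491.4,457.7,[(0,22),(58,30)]),("w",509.5,-450,[(0,25),(88,28.5)]),("t",652.4,-286.6,[(0,27),(135,29)]),("j",672.5,11.9,[(0,28.5),(70,27.5)])]
a=np.linspace(0,6.2832,40)
k=4
for n,im in(("top",t),("side",s)):
    B=cv2.resize(im,None,fx=k,fy=k,interpolation=cv2.INTER_CUBIC)
    for nm,x,y,cs in O:
        for z,r in cs:
            p=proj(n,np.c_[x+r*np.cos(a),y+r*np.sin(a),0*a+z])
            cv2.polylines(B,[np.round((p+.5)*k-.5).astype(int)],True,(0,0,255),1)
    d=np.array([np.cos(np.radians(74)),np.sin(np.radians(74))]);e=np.array([-d[1],d[0]])
    c=np.array([672.7,149.5])
    p=np.array([c+u*42.5*d+v*15*e for u,v in((1,1),(1,-1),(-1,-1),(-1,1))])
    for z in (24,):
        cv2.polylines(B,[np.round((proj(n,np.c_[p,np.full(4,z)])+.5)*k).astype(int)],True,(255,0,0),1)
    cv2.imwrite(f"pics/ov_{n}.png",B)
B=cv2.imread("pics/ov_top.png");S=cv2.imread("pics/ov_side.png")
T=np.hstack([B[560:760,720:1060],B[800:920,340:500].repeat(1,0) if 0 else cv2.copyMakeBorder(B[800:960,340:500],0,40,0,0,cv2.BORDER_CONSTANT)])
T2=np.hstack([B[580:740,1280:1440],B[780:940,1480:1660]])
def im(n,x):cv2.imwrite(f"pics/{n}.png",x)
im("ovA",T);im("ovB",T2)
im("ovC",np.hstack([S[680:880,720:1120],cv2.copyMakeBorder(S[1060:1200,620:800],0,60,0,0,cv2.BORDER_CONSTANT)]));im("ovD",S[510:720,1020:1340])
E
python3 - <<'E'
import cv2,numpy as np
L=[cv2.imread(f"pics/ov{c}.png") for c in "ABCD"]
W=max(i.shape[1] for i in L)
L=[cv2.copyMakeBorder(i,0,0,0,W-i.shape[1],cv2.BORDER_CONSTANT) for i in L]
x=np.vstack(L);a=np.vstack(L[:2]);b=np.vstack(L[2:]);cv2.imwrite("pics/ov1.png",a);cv2.imwrite("pics/ov2.png",b);print(a.shape,b.shape)
E
```

```text
['PlanningError', 'camera_info', 'capture', 'finish_job', 'sense', 'tip_extent'] 11.0
(360, 580, 3) (410, 580, 3)
```

View pics/ov1.png

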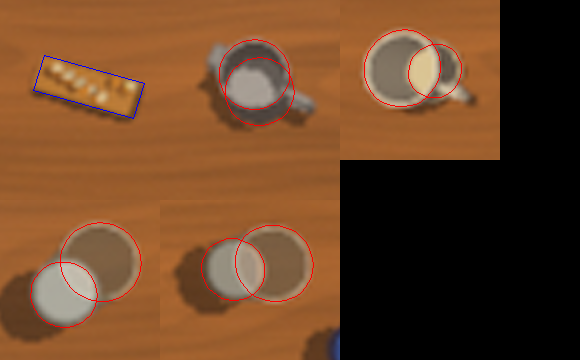

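View pics/ov2.png

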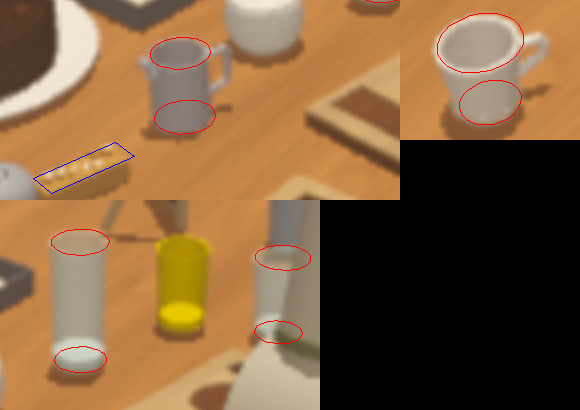

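Emit:
apply_moves --pt "8.5 0 0 0 -0.12" --pt "8.5 0 0 0 -0.12" --pt "8.5 0 0 0 -0.12" --pt "8.5 0 0 0 -0.12" --pt "8.5 0 0 0 -0.12" --pt "8.5 0 0 0 -0.12" --pt "8.5 0 0 0 -0.12" --pt "8.5 0 0 0 -0.12" --pt "8.5 0 0 0 -0.12" --pt "8.5 0 0 0 -0.12" --pt "8.5 0 0 0 -0.12" --pt "8.5 0 0 0 -0.007" --squeeze 30

```text
time_s: 1.1
eef_pos: [126.7, -509.4, 242.0]
ee_rot: [-0.0, 0.706, 0.709, 0.0]
force: [0.1, 0.0, 0.7]
grip_width: 0.991
```

Emit:
apply_moves --pt "8.5 1 1.5 0 0" --pt "8.5 2.5 2.8 0 0" --pt "8.5 2.5 2.8 0 0" --pt "8.5 2.5 2.8 0 0" --pt "8.5 2.5 2.8 0 0" --pt "8.5 2.5 2.8 0 0" --pt "8.5 2.5 2.8 0 0" --pt "8.5 2.5 2.8 0 0" --pt "8.5 2.5 2.8 0 0" --pt "8.5 2.5 2.8 0 0" --pt "8.5 3.5 1.5 0 0" --pt "8.5 3.6 0.5 0 0"

```text
time_s: 2.1
eef_pos: [415.1, -201.9, 241.8]
ee_rot: [-0.0, 0.708, 0.706, 0.0]
force: [1.4, 0.4, -0.1]
grip_width: 0.997
```

Emit:
apply_moves --pt "8.5 3.6 0.5 0 0" --pt "8.5 3.6 0.5 0 0" --pt "8.5 3.6 0.5 0 0" --pt "8.5 3.6 0.5 0 0" --pt "8.5 3.6 0.5 0 0" --pt "8.5 3.6 0.5 0 0" --pt "8.5 3.6 0.5 0 0" --pt "8.5 3.6 0.5 0 0" --pt "8.5 3.6 0.5 0 0" --pt "8.5 3.6 0.5 0 0" --pt "8.5 3.6 0.5 0 0" --pt "8.5 3.6 0.5 0 0"

```text
time_s: 3.1
eef_pos: [473.5, 230.5, 242.1]
ee_rot: [-0.0, 0.708, 0.706, -0.0]
force: [0.8, 0.3, -0.4]
grip_width: 0.994
```

Emit:
apply_moves --pt "8.5 3.5 0.3 1 0" --pt "8.5 3.5 0.3 1.5 0" --pt "8.5 3.5 0.3 1.5 0" --pt "8.5 3.5 0.3 1.5 0" --pt "8.5 3.5 0.3 1.5 0" --pt "8.5 3 0.3 1.5 0" --pt "8.5 2.2 0 1.5 0" --pt "8.5 0 0 2 0" --pt "8.5 0 0 2 0" --pt "8.5 0 0 0 0"

```text
time_s: 3.93
eef_pos: [489.8, 454.7, 97.5]
ee_rot: [-0.001, 0.708, 0.706, -0.004]
force: [-0.3, -0.8, -0.7]
grip_width: 0.995
```

```bash
python3 - <<'E'
from h import *
t=snap("top","t1");s=snap("side","s1")
a=cv2.resize(t[180:260,60:160],None,fx=4,fy=4);b=cv2.resize(s[220:320,110:250],None,fx=3.2,fy=3.2)
cv2.imwrite("pics/c1.png",np.hstack([a,b]) )
E
```

```text
(no output)
```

View pics/c1.png

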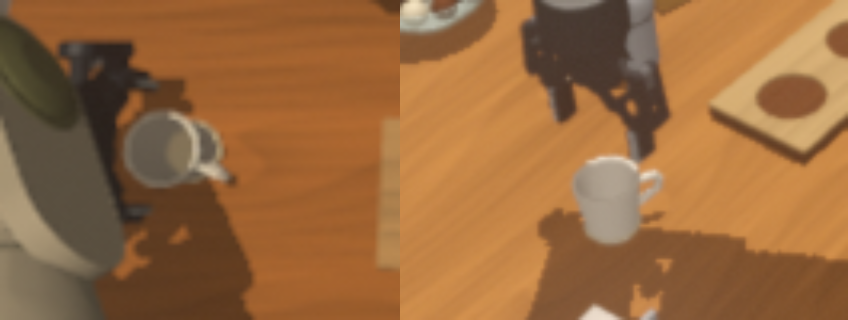

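Emit:
apply_moves --pt "8.5 0.3 0.2 1 0" --pt "8.5 0 0 2 0" --pt "8.5 0 0 2 0" --pt "8.5 0 0 1.2 0" --pt "8.5 0 0 0.6 0" --pt "8.5 0 0 0 0" --pt "7 0 0 0 0" --pt "6.5 0 0 0 0"

```text
time_s: 4.7
eef_pos: [494.3, 458.9, 35.7]
ee_rot: [0.0, 0.707, 0.707, 0.001]
force: [-0.6, 0.3, 0.5]
grip_width: 0.766
```

Emit:
apply_moves --pt "6.2 0 0 0 0" --pt "5.8 0 0 0 0" --pt "5.0 0 0 0 0" --pt "4.5 0 0 0 0" --pt "4 0 0 0 0" --pt "4 0 0 0 0"

```text
time_s: 5.2
eef_pos: [493.9, 459.1, 35.9]
ee_rot: [-0.0, 0.707, 0.707, 0.001]
force: [-3.8, -0.3, 6.7]
grip_width: 0.68
```

```bash
python3 - <<'E'
from h import *
t=snap("top","t2");s=snap("side","s2")
a=cv2.resize(t[180:260,60:160],None,fx=4,fy=4);b=cv2.resize(s[220:320,110:250],None,fx=3.2,fy=3.2)
cv2.imwrite("pics/c2.png",np.hstack([a,b]) )
print(ctrl.sense()["grip_width"]*85, ctrl.sense()["force"],ctrl.tip_extent)
E
```

```text
57.85795912380949 [-2.6832  0.143   6.551 ] 11.0
```

View pics/c2.png

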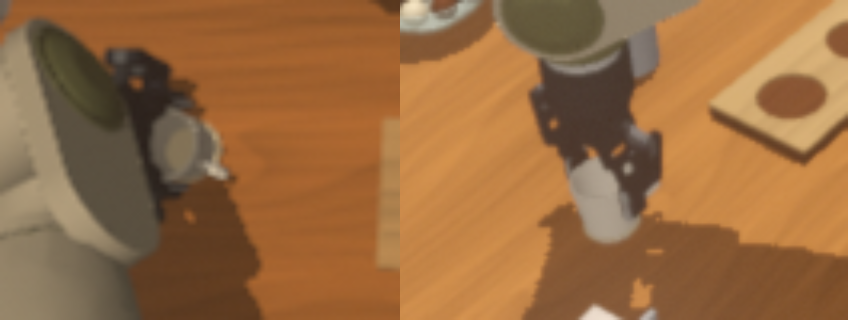

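Emit:
apply_moves --pt "4 0 0 0 0" --pt "4 0 0 0 0" --pt "4 0 0 0 0"

```text
time_s: 5.55
eef_pos: [493.9, 459.1, 35.9]
ee_rot: [-0.0, 0.707, 0.707, 0.001]
force: [-3.2, -0.2, 6.2]
grip_width: 0.676
```

```bash
python3 - <<'E'
from h import *
s=snap("side","s3")
crop(s,130,220,230,310,6,"c3")
q=ctrl.sense();print(q["grip_width"]*85, q["force"],q["wrist_torque"],q["eef_pos"])
E
```

```text
57.89575993342068 [-4.1058 -0.5208  6.2886] [0.0514 0.5087 0.0156] [493.9161 459.1011  35.9193]
```

View pics/c3.png

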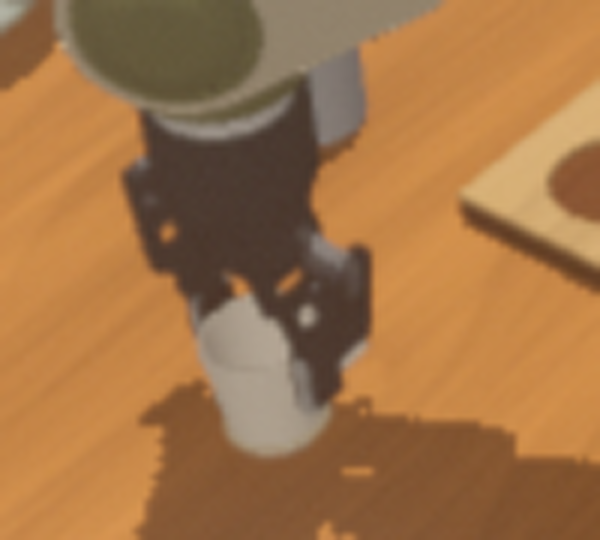

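Emit:
apply_moves --pt "4 0 0 -0.2 0" --pt "4 0 0 -0.5 0" --pt "4 0 0 -0.8 0" --pt "4 0 0 -1 0" --pt "4 0 0 -1 0" --pt "4 0 0 -1 0" --pt "4 0 0 0 0"

```text
time_s: 6.18
eef_pos: [494.7, 459.2, 82.5]
ee_rot: [0.0, 0.707, 0.707, 0.002]
force: [0.4, 0.1, -1.2]
grip_width: 0.674
```

```bash
python3 - <<'E'
from h import *
s=snap("side","s4");t=snap("top","t4")
crop(s,130,200,230,300,5,"c4")
q=ctrl.sense();print(q["grip_width"]*85, q["force"],q["wrist_torque"],q["eef_pos"])
E
```

```text
57.4371735097421 [ 0.4052  0.1249 -1.7972] [-0.0236  0.0126  0.0289] [493.8517 458.5971  79.8642]
```

View pics/c4.png

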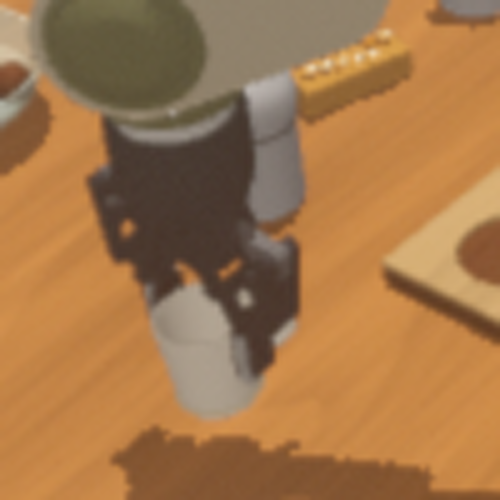

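Emit:
apply_moves --pt "4 -1 -0.3 -0.5 0" --pt "4 -2 -0.3 -0.5 0" --pt "4 -3 -0.3 0 0" --pt "4 -3.3 -0.3 0 0" --pt "4 -3.3 -0.4 0 0" --pt "4 -3.3 -0.4 0 0" --pt "4 -3.3 -0.4 0 0" --pt "4 -3.3 -0.4 0 0" --pt "4 -3.3 -0.4 0 0" --pt "4 -3 -0.4 0 0" --pt "4 -2 -0.2 0 0" --pt "4 -1.5 0 0 0"

```text
time_s: 7.28
eef_pos: [455.0, 133.7, 89.0]
ee_rot: [-0.0, 0.708, 0.707, -0.0]
force: [0.6, 0.6, -1.9]
grip_width: 0.676
```

Emit:
apply_moves --pt "4 -0.2 0 1 0" --pt "4 0 0 1.0 0" --pt "4 0 0 0.5 0" --pt "4 0 0 0 0"

```text
time_s: 7.62
eef_pos: [454.8, 133.9, 62.9]
ee_rot: [-0.001, 0.707, 0.707, -0.001]
force: [-0.2, 1.2, -2.5]
grip_width: 0.674
```

```bash
python3 - <<'E'
from h import *
s=snap("side","s5");t=snap("top","t5")
a=cv2.resize(t[170:270,130:250],None,fx=3,fy=3);b=cv2.resize(s[160:260,190:310],None,fx=3,fy=3)
cv2.imwrite("pics/c5.png",np.hstack([a,b]) )
q=ctrl.sense();print(q["grip_width"]*85, q["force"],q["wrist_torque"],q["eef_pos"])
E
```

```text
57.218911778591725 [-0.4102  0.2129 -1.6232] [0.0204 0.0116 0.0074] [455.5867 133.9847  64.0812]
```

View pics/c5.png

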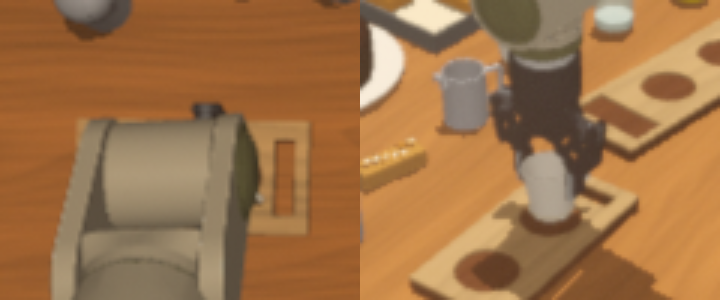

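Emit:
apply_moves --pt "4 0 0 0.5 0" --pt "4 0 0 0.4 0" --pt "4 0 0 0.2 0" --pt "4 0 0 0.1 0" --pt "4 0 0 0.05 0" --pt "4 0 0 0 0" --pt "4 0 0 0 0"

```text
time_s: 8.3
eef_pos: [455.8, 133.5, 51.9]
ee_rot: [0.0, 0.707, 0.707, 0.0]
force: [-0.1, -0.2, -0.9]
grip_width: 0.678
```

Emit:
apply_moves --pt "4 0 0 0.08 0" --pt "4 0 0 0.08 0" --pt "4 0 0 0 0" --pt "4 0 0 0 0"

```text
time_s: 8.63
eef_pos: [455.7, 133.5, 50.2]
ee_rot: [-0.0, 0.707, 0.707, 0.0]
force: [0.3, -1.6, -1.8]
grip_width: 0.676
```

Emit:
apply_moves --pt "4 0 0 0.08 0" --pt "4 0 0 0.05 0" --pt "4 0 0 0 0" --pt "4 0 0 0 0"

```text
time_s: 8.97
eef_pos: [455.8, 133.7, 49.8]
ee_rot: [0.0, 0.707, 0.707, 0.0]
force: [-4.8, 0.9, 11.8]
grip_width: 0.68
```

```bash
python3 - <<'E'
from h import *
s=snap("side","s6")
crop(s,220,180,310,260,6,"c6")
q=ctrl.sense();print(q["grip_width"]*85, q["force"],q["wrist_torque"],q["eef_pos"])
E
```

```text
57.41115864138795 [-4.9288  0.8085 10.6445] [0.0966 0.7462 0.022 ] [455.7915 133.6648  49.7911]
```

View pics/c6.png

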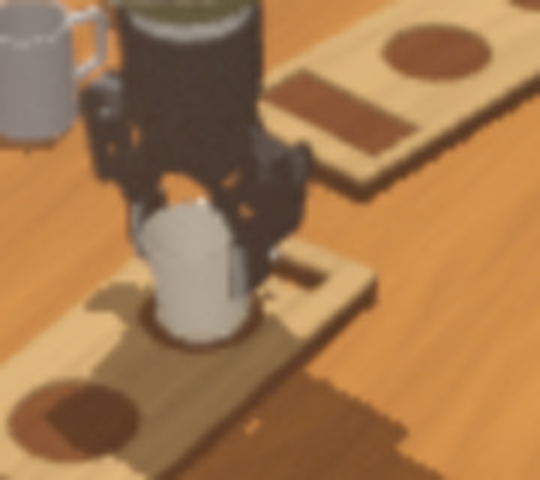

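Emit:
apply_moves --pt "4 0 0 -0.05 0" --pt "5.9 0 0 0 0" --pt "6.2 0 0 0 0" --pt "6.6 0 0 0 0" --pt "7.2 0 0 0 0" --pt "7.6 0 0 0 0" --pt "7.6 0 0 -1 0" --pt "7.8 0 0 -2 0" --pt "8 0 0 -3 0" --pt "8.3 0 0 -3 0" --pt "8.3 0 0 -3 0" --pt "8.3 0 0 -3 0"

```text
time_s: 10.02
eef_pos: [455.4, 133.5, 201.7]
ee_rot: [0.0, 0.707, 0.707, 0.0]
force: [0.4, -0.1, -0.5]
grip_width: 0.974
```

```bash
python3 - <<'E'
from h import *
s=snap("side","s7")
crop(s,180,180,310,280,5,"c7")
q=ctrl.sense();print(q["grip_width"]*85, q["force"],q["eef_pos"])
E
```

```text
82.87211517452027 [1.7603 0.0683 7.3119] [457.7173 133.7268 207.3042]
```

View pics/c7.png

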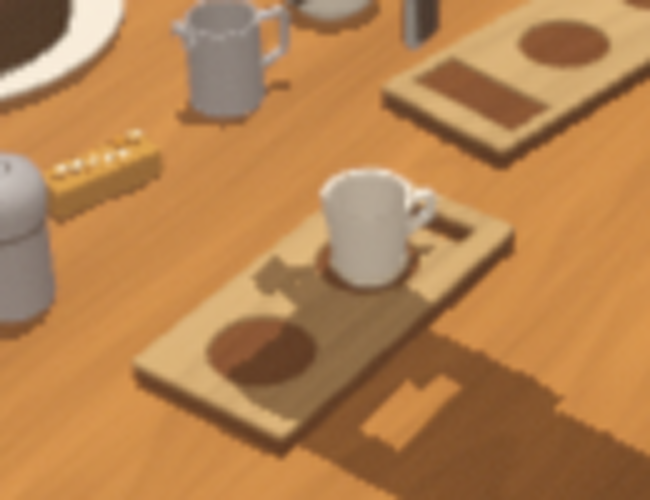

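Emit:
apply_moves --pt "8.5 -1.5 0 0 0" --pt "8.5 -3 0.2 0 0" --pt "8.5 -3.6 0.3 0 0" --pt "8.5 -3.6 0.3 0 0" --pt "8.5 -3.6 0.3 0 0" --pt "8.5 -3.6 0.3 0 0" --pt "8.5 -3.6 0.3 0 0" --pt "8.5 -3.6 0.3 0 0" --pt "8.5 -3.6 0.3 0 0" --pt "8.5 -3.6 0.3 0 0" --pt "8.5 -3.6 0.3 0 0" --pt "8.5 -3.6 0.3 0 0"

```text
time_s: 11.07
eef_pos: [487.5, -273.3, 200.0]
ee_rot: [0.0, 0.707, 0.707, 0.0]
force: [-0.1, 1.0, -0.4]
grip_width: 0.993
```

Emit:
apply_moves --pt "8.5 -3.6 0.3 0 0" --pt "8.5 -3.6 0.3 0 0" --pt "8.5 -3.6 0.3 0.5 0" --pt "8.5 -3.4 0.4 1 0" --pt "8.5 -2 0.4 1 0" --pt "8.5 -1.5 0.4 1 0" --pt "8.5 0 0.0 1 0" --pt "8.5 0 0 1 0" --pt "8.5 0 0 0 0"

```text
time_s: 11.82
eef_pos: [508.2, -447.0, 142.2]
ee_rot: [-0.002, 0.707, 0.707, 0.0]
force: [0.1, -0.2, 0.3]
grip_width: 0.994
```

```bash
python3 - <<'E'
from h import *
s=snap("side","s8");t=snap("top","t8")
a=cv2.resize(t[150:250,340:440],None,fx=4,fy=4);b=cv2.resize(s[80:180,260:360],None,fx=4,fy=4)
cv2.imwrite("pics/c8.png",np.hstack([a,b]) )
q=ctrl.sense();print(q["grip_width"]*85, q["force"],q["eef_pos"],q["ee_rot"])
E
```

```text
84.50893331065912 [ 0.2009 -0.0825  0.5722] [ 508.8658 -447.4878  144.7993] [-0.0002  0.7068  0.7074  0.0001]
```

View pics/c8.png

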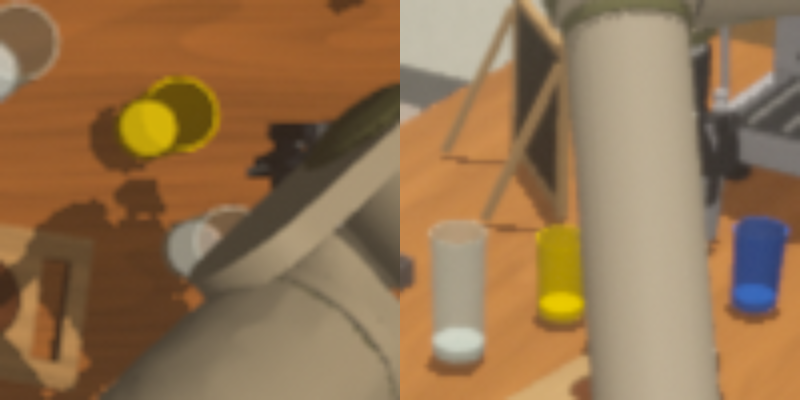

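Emit:
apply_moves --pt "8.5 -0.2 0.1 1 0" --pt "8.5 0 0 2 0" --pt "8.5 0 0 2.2 0" --pt "8.5 0 0 2 0" --pt "8.5 0 0 1.2 0" --pt "8.5 0 0 0.6 0" --pt "8.5 0 0 0 0" --pt "7 0 0 0 0" --pt "6.2 0 0 0 0" --pt "5.8 0 0 0 0" --pt "5.4 0 0 0 0" --pt "5.0 0 0 0 0"

```text
time_s: 12.92
eef_pos: [509.8, -451.1, 56.0]
ee_rot: [0.001, 0.707, 0.707, -0.0]
force: [-2.2, 0.4, 5.4]
grip_width: 0.661
```

Emit:
apply_moves --pt "4.5 0 0 0 0" --pt "4 0 0 0 0" --pt "4 0 0 0 0" --pt "4 0 0 0 0"

```text
time_s: 13.25
eef_pos: [509.8, -451.1, 56.0]
ee_rot: [0.001, 0.707, 0.707, -0.0]
force: [-3.6, 1.2, 6.7]
grip_width: 0.661
```

```bash
python3 - <<'E'
from h import *
s=snap("side","s9");t=snap("top","t9")
a=cv2.resize(t[150:250,340:440],None,fx=4,fy=4);b=cv2.resize(s[80:180,260:360],None,fx=4,fy=4)
cv2.imwrite("pics/c9.png",np.hstack([a,b]) )
q=ctrl.sense();print(q["grip_width"]*85, q["force"],q["wrist_torque"],q["eef_pos"],q["ee_rot"])
E
```

```text
56.03621956275767 [-3.2279  0.2118  5.8613] [0.1448 0.4656 0.0145] [ 509.8268 -451.0866   55.9705] [ 0.0009  0.7071  0.7071 -0.0003]
```

View pics/c9.png

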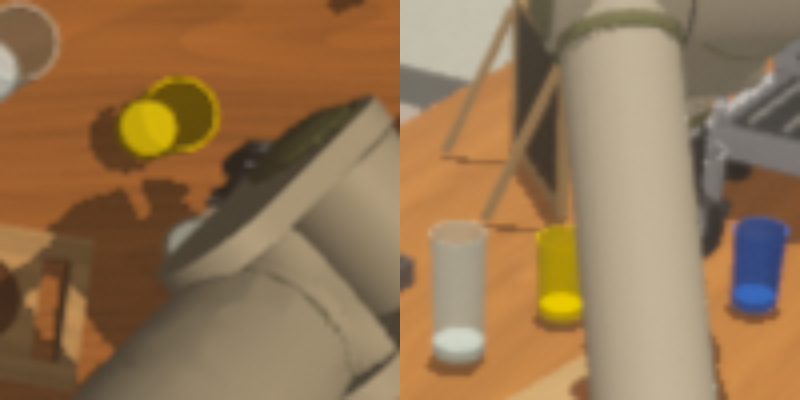

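Emit:
apply_moves --pt "4 0 0 -0.2 0" --pt "4 0 0 -0.6 0" --pt "4 0 0 -1 0" --pt "4 0 0 -1.6 0" --pt "4 0 0 -2 0" --pt "4 0 0 -2 0" --pt "4 0.5 0 -1.5 0" --pt "4 1 -0.1 -1 0" --pt "4 2 -0.2 -0.8 0" --pt "4 3 -0.2 -0.6 0" --pt "4 3.5 -0.2 0 0" --pt "4 3.6 -0.2 0 0"

```text
time_s: 14.35
eef_pos: [500.3, -313.0, 168.2]
ee_rot: [0.001, 0.707, 0.707, 0.0]
force: [0.4, 0.3, -2.1]
grip_width: 0.659
```

Emit:
apply_moves --pt "4 3.6 -0.3 0 0" --pt "4 3.6 -0.3 0 0" --pt "4 3.6 -0.3 0 0" --pt "4 3.6 -0.3 0 0" --pt "4 3.6 -0.3 0 0" --pt "4 3.6 -0.3 0 0" --pt "4 3.6 -0.3 0 0" --pt "4 3.6 -0.3 0 0" --pt "4 3.6 -0.3 0 0" --pt "4 3.6 -0.3 0 0" --pt "4 3.6 -0.3 0 0" --pt "4 3.6 -0.3 0 0"

```text
time_s: 15.35
eef_pos: [464.0, 119.5, 168.1]
ee_rot: [0.0, 0.707, 0.707, 0.0]
force: [0.5, 0.1, -1.5]
grip_width: 0.658
```

Emit:
apply_moves --pt "4 3.2 -0.2 0 0" --pt "4 3 -0.2 0 0" --pt "4 2.5 -0.2 0 0" --pt "4 2 -0.1 0 0" --pt "4 1.1 0 0.8 0" --pt "4 0.5 0 1.5 0" --pt "4 0 0 2 0" --pt "4 0 0 2 0" --pt "4 0 0 1 0" --pt "4 0 0 0.5 0" --pt "4 0 0 0.2 0" --pt "4 0 0 0 0"

```text
time_s: 16.35
eef_pos: [458.0, 240.4, 87.7]
ee_rot: [0.0, 0.707, 0.707, 0.0]
force: [-0.2, 0.0, -1.6]
grip_width: 0.658
```

```bash
python3 - <<'E'
from h import *
s=snap("side","s10");t=snap("top","t10")
b=cv2.resize(s[170:280,180:310],None,fx=5,fy=5)
cv2.imwrite("pics/c10.png",b )
q=ctrl.sense();print(q["grip_width"]*85, q["force"],q["wrist_torque"],q["eef_pos"],q["ee_rot"])
E
```

```text
56.08871669104485 [-0.1002  0.4303 -1.3387] [-0.0242 -0.0666  0.0068] [458.2457 240.5752  88.3172] [0.0004 0.7072 0.707  0.0007]
```

View pics/c10.png

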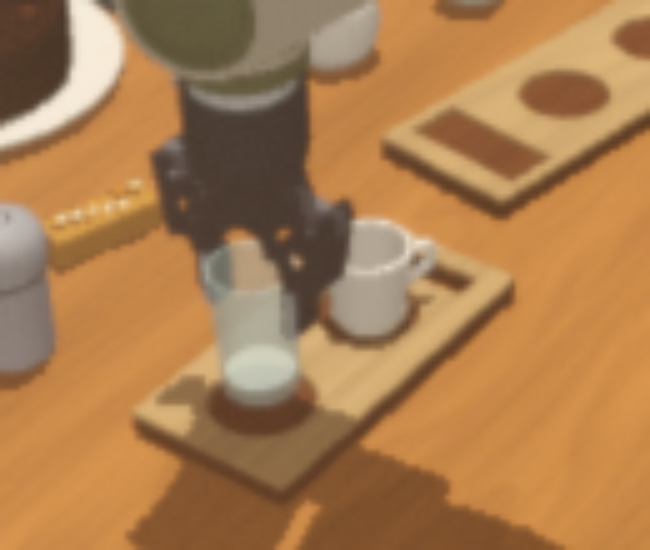

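Emit:
apply_moves --pt "4 0.2 -0.15 0.5 0" --pt "4 0 0 0.5 0" --pt "4 0 0 0.4 0" --pt "4 0 0 0.15 0" --pt "4 0 0 0.1 0" --pt "4 0 0 0 0" --pt "4 0 0 0 0"

```text
time_s: 17.03
eef_pos: [456.3, 242.5, 71.0]
ee_rot: [0.0, 0.707, 0.707, 0.0]
force: [-0.6, 0.1, -0.6]
grip_width: 0.66
```

Emit:
apply_moves --pt "4 0 0 0.05 0" --pt "4 0 0 0.05 0" --pt "4 0 0 0 0" --pt "4 0 0 0 0"

```text
time_s: 17.37
eef_pos: [456.3, 242.5, 70.1]
ee_rot: [0.0, 0.707, 0.707, 0.0]
force: [0.2, 0.3, -0.1]
grip_width: 0.658
```

Emit:
apply_moves --pt "4 0 0 0.05 0" --pt "4 0 0 0.03 0" --pt "4 0 0 0 0" --pt "4 0 0 0 0"

```text
time_s: 17.7
eef_pos: [456.4, 242.7, 69.9]
ee_rot: [0.0, 0.707, 0.707, 0.0]
force: [-3.8, -0.5, 8.4]
grip_width: 0.657
```

Emit:
apply_moves --pt "5.6 0 0 -0.05 0" --pt "5.8 0 0 0 0" --pt "6.2 0 0 0 0" --pt "6.6 0 0 0 0" --pt "7 0 0 0 0" --pt "7.2 0 0 -0.5 0" --pt "7.2 0 0 -1.5 0" --pt "7.5 0 0 -3 0" --pt "8 0 0 -3.5 0" --pt "8.3 0 0 -3.5 0" --pt "8.3 -0.5 0 -3 0" --pt "8.3 -1.5 0.2 -1 0"

```text
time_s: 18.7
eef_pos: [459.1, 223.6, 234.6]
ee_rot: [0.002, 0.706, 0.708, 0.003]
force: [0.5, -0.5, 0.3]
grip_width: 0.969
```

Emit:
apply_moves --pt "8.5 -3 1 0 0" --pt "8.5 -3.4 1.3 0 0" --pt "8.5 -3.4 1.3 0 0" --pt "8.5 -3.4 1.3 0 0" --pt "8.5 -3.4 1.3 0 0" --pt "8.5 -3.4 1.3 0 0" --pt "8.5 -3.4 1.3 0 0" --pt "8.5 -3.4 1.3 0 0" --pt "8.5 -3.4 1.3 0 0" --pt "8.5 -3.4 1.3 0 0" --pt "8.5 -3.4 1.3 0 0" --pt "8.5 -3.4 1.3 0 0"

```text
time_s: 19.7
eef_pos: [611.5, -183.3, 230.0]
ee_rot: [0.0, 0.707, 0.707, 0.0]
force: [0.4, 1.0, 0.8]
grip_width: 0.996
```

```bash
python3 - <<'E'
from h import *
s=snap("side","s11");t=snap("top","t11")
b=cv2.resize(s[170:280,180:310],None,fx=3,fy=3);a=cv2.resize(t[180:260,140:250],None,fx=3,fy=3)
cv2.imwrite("pics/c11.png",np.hstack([cv2.copyMakeBorder(a,0,90,0,0,0),b]))
q=ctrl.sense();print(q["grip_width"]*85, q["force"],q["wrist_torque"],q["eef_pos"],q["ee_rot"])
E
```

```text
84.34087588164483 [-0.2178 -0.1327  0.2581] [ 0.0378  0.0087 -0.0446] [ 611.5713 -186.1662  228.726 ] [ 0.0001  0.7087  0.7055 -0.0004]
```

View pics/c11.png

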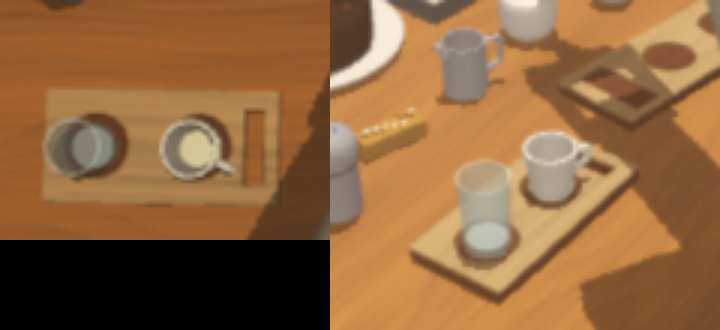

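Emit:
apply_moves --pt "8.5 -3.3 1.3 0 0" --pt "8.5 -3.3 1.2 0 0" --pt "8.5 -2 0.9 0 0" --pt "8.5 -1.4 0.7 0 0" --pt "8.5 0 0 1 0" --pt "8.5 0 0 1 0" --pt "8.5 0 0 1 0" --pt "8.5 0 0 0.5 0" --pt "8.5 0 0 0 0"

```text
time_s: 20.55
eef_pos: [651.7, -280.2, 193.0]
ee_rot: [-0.001, 0.707, 0.707, -0.0]
force: [0.7, 0.8, -0.7]
grip_width: 0.998
```

```bash
python3 - <<'E'
from h import *
s=snap("side","s12");t=snap("top","t12")
b=cv2.resize(s[80:190,230:360],None,fx=3,fy=3);a=cv2.resize(t[130:240,280:400],None,fx=3,fy=3)
cv2.imwrite("pics/c12.png",np.hstack([a,b]))
q=ctrl.sense();print(q["grip_width"]*85, q["force"],q["wrist_torque"],q["eef_pos"],q["ee_rot"])
E
```

```text
84.63442694118758 [ 1.1341 -0.0507 -0.2203] [0.0104 0.0015 0.0056] [ 652.2468 -280.8277  194.9884] [0.0001 0.7069 0.7074 0.    ]
```

View pics/c12.png

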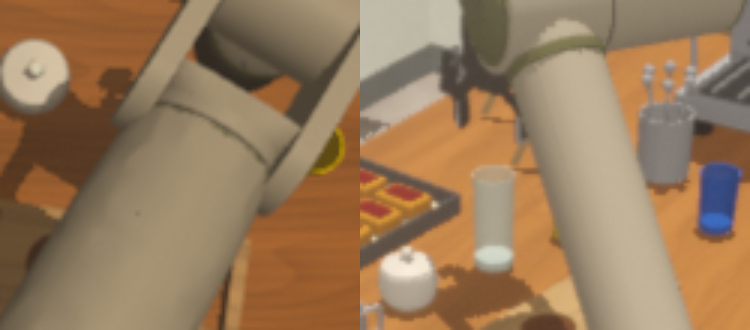

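Emit:
apply_moves --pt "8.5 -0.5 0 0 0" --pt "8.5 0 0 1.5 0" --pt "8.5 0 0 2 0" --pt "8.5 0 0 2.2 0" --pt "8.5 0 0 2 0" --pt "8.5 0 0 1.3 0" --pt "8.5 0 0 0.8 0" --pt "8.5 0 0 0 0" --pt "8.5 0 0 0 0"

```text
time_s: 21.4
eef_pos: [652.5, -286.8, 97.5]
ee_rot: [0.001, 0.707, 0.707, 0.0]
force: [0.6, -0.5, 0.7]
grip_width: 0.996
```

```bash
python3 - <<'E'
from h import *
s=snap("side","s13");
crop(s,230,90,360,190,5,"c13")
q=ctrl.sense();print(q["grip_width"]*85, q["force"],q["wrist_torque"],q["eef_pos"],q["ee_rot"])
E
```

```text
84.36110103280599 [-0.8087  0.6754  0.9254] [ 0.0129 -0.0001  0.0243] [ 652.7555 -286.8802   98.083 ] [0.0011 0.7071 0.7071 0.0002]
```

View pics/c13.png

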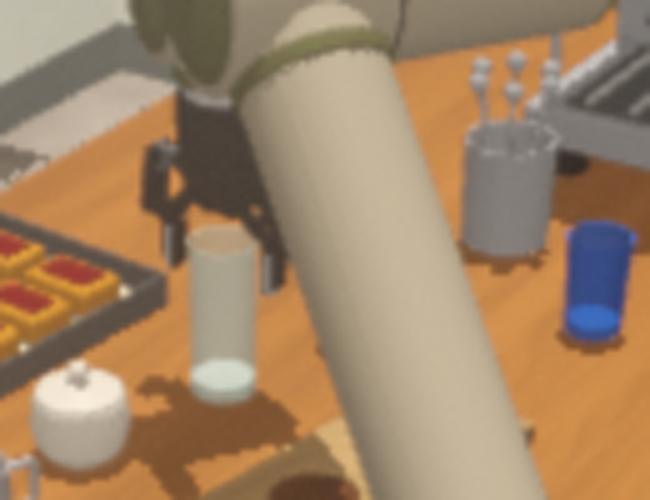

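Emit:
apply_moves --pt "8.5 0 0 0.4 0" --pt "8 0 0 0.4 0" --pt "7 0 0 0 0" --pt "6.3 0 0 0 0" --pt "5.9 0 0 0 0" --pt "5.6 0 0 0 0" --pt "5 0 0 0 0" --pt "4.5 0 0 0 0" --pt "4.2 0 0 0 0" --pt "4.2 0 0 0 0" --squeeze 35

```text
time_s: 22.28
eef_pos: [652.4, -286.5, 89.2]
ee_rot: [0.0, 0.707, 0.707, 0.0]
force: [-0.3, 1.4, 6.1]
grip_width: 0.665
```

```bash
python3 - <<'E'
from h import *
s=snap("side","s14");
crop(s,230,90,360,190,5,"c14")
q=ctrl.sense();print(q["grip_width"]*85, q["force"],q["wrist_torque"],q["eef_pos"],q["ee_rot"])
E
```

```text
56.77205054282987 [-0.8769  2.3557  4.9364] [0.1399 0.0953 0.0324] [ 652.4657 -286.4973   89.2708] [0.0005 0.7071 0.7071 0.0002]
```

View pics/c14.png

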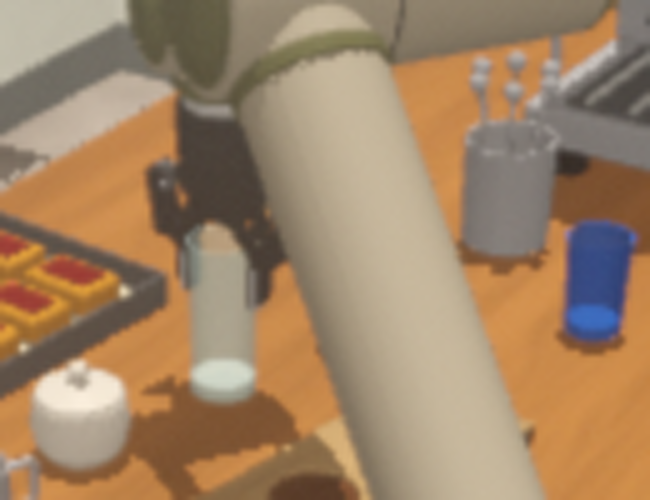

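Emit:
apply_moves --pt "4.2 0 0 -0.2 0" --pt "4.2 0 0 -0.6 0" --pt "4.2 0 0 -1 0" --pt "4.2 0 -0.3 -1.5 0" --pt "4.2 0 -0.8 -1.2 0" --pt "4.2 0.1 -1.5 -0.5 0" --pt "4.2 0.2 -2.2 0 0" --pt "4.2 0.2 -2.6 0 0" --pt "4.2 0.2 -2.6 0 0" --pt "4.2 0.2 -2.6 0 0" --pt "4.2 0.2 -2.2 0 0" --pt "4.2 0.1 -1.6 0 0"

```text
time_s: 23.33
eef_pos: [486.6, -274.3, 140.1]
ee_rot: [0.001, 0.707, 0.707, -0.0]
force: [0.5, -1.7, -3.1]
grip_width: 0.671
```

Emit:
apply_moves --pt "4.2 0.1 -1 0.3 0" --pt "4.2 0 -0.8 0.5 0" --pt "4.2 0 0 0.5 0" --pt "4.2 0 0 0.3 0" --pt "4.2 0 0 0 0" --pt "4.2 0 0 0 0"

```text
time_s: 23.83
eef_pos: [470.7, -273.5, 122.8]
ee_rot: [0.0, 0.707, 0.707, 0.0]
force: [0.1, 0.1, -2.7]
grip_width: 0.671
```

```bash
python3 - <<'E'
from h import *
s=snap("side","s15");t=snap("top","t15")
b=cv2.resize(s[80:200,230:360],None,fx=3,fy=3);a=cv2.resize(t[150:270,250:400],None,fx=3,fy=3)
cv2.imwrite("pics/c15.png",np.hstack([a,b]))
q=ctrl.sense();print(q["grip_width"]*85, q["force"],q["wrist_torque"],q["eef_pos"],q["ee_rot"])
E
```

```text
56.856187820911934 [ 0.1195 -0.193  -2.5727] [-0.0075 -0.0503 -0.0127] [ 470.6792 -273.5254  122.8391] [0.0003 0.707  0.7072 0.    ]
```

View pics/c15.png

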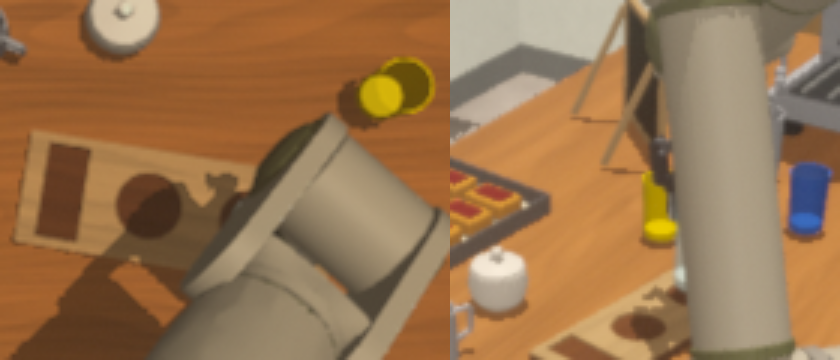

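Emit:
apply_moves --pt "4.2 0 0 0.4 0" --pt "4.2 0 0 0.6 0" --pt "4.2 0 0 0.5 0" --pt "4.2 0 0 0.2 0" --pt "4.2 0 0 0.1 0" --pt "4.2 0 0 0.05 0" --pt "4.2 0 0 0 0" --pt "4.2 0 0 0 0"

```text
time_s: 24.6
eef_pos: [470.3, -273.6, 104.3]
ee_rot: [0.0, 0.707, 0.707, 0.0]
force: [-0.2, 0.7, -1.9]
grip_width: 0.669
```

Emit:
apply_moves --pt "4.2 0 0 0.05 0" --pt "4.2 0 0 0.05 0" --pt "4.2 0 0 0 0" --pt "4.2 0 0 0 0"

```text
time_s: 24.93
eef_pos: [470.3, -273.5, 103.3]
ee_rot: [0.0, 0.707, 0.707, 0.0]
force: [-0.1, 0.4, -0.3]
grip_width: 0.667
```

Emit:
apply_moves --pt "4.2 0 0 0.05 0" --pt "4.2 0 0 0.02 0" --pt "4.2 0 0 0 0" --pt "4.2 0 0 0 0"

```text
time_s: 25.27
eef_pos: [470.3, -273.6, 103.2]
ee_rot: [0.0, 0.707, 0.707, -0.0]
force: [-2.3, 1.3, 5.5]
grip_width: 0.669
```

Emit:
apply_moves --pt "5.7 0 0 -0.03 0" --pt "6 0 0 0 0" --pt "6.4 0 0 0 0" --pt "6.8 0 0 0 0" --pt "7.2 0 0 0 0" --pt "7.5 0 0 -0.5 0" --pt "7.8 0 0 -1.5 0" --pt "8 0 0 -3 0" --pt "8.2 0 0 -3.5 0" --pt "8.3 0 0 -3 0" --pt "8.3 1 0.7 -0.5 0" --pt "8.3 2 1.4 0 0"

```text
time_s: 26.27
eef_pos: [491.5, -244.9, 225.3]
ee_rot: [0.002, 0.708, 0.706, 0.0]
force: [0.9, -0.0, -0.2]
grip_width: 0.973
```

Emit:
apply_moves --pt "8.5 2.8 2 0 0" --pt "8.5 3 2.2 0 0" --pt "8.5 3 2.2 0 0" --pt "8.5 3 2.2 0 0" --pt "8.5 3 2.2 0 0" --pt "8.5 3 2.2 0 0" --pt "8.5 2.8 2 0 0" --pt "8.5 2.5 1.7 0 0" --pt "8.5 1.5 0.9 0 0" --pt "8.5 0.5 0.4 0 0" --pt "8.5 0 0 0 0"

```text
time_s: 27.18
eef_pos: [671.4, 8.7, 222.0]
ee_rot: [-0.0, 0.706, 0.708, -0.0]
force: [-0.7, -0.1, 1.0]
grip_width: 0.998
```

```bash
python3 - <<'E'
from h import *
s=snap("side","s16");t=snap("top","t16")
b=cv2.resize(s[80:220,200:360],None,fx=3,fy=3);a=cv2.resize(t[140:260,220:370],None,fx=3,fy=3)
cv2.imwrite("pics/c16.png",np.hstack([cv2.copyMakeBorder(a,0,60,0,0,0),b]))
q=ctrl.sense();print(q["grip_width"]*85, q["force"],q["wrist_torque"],q["eef_pos"],q["ee_rot"])
E
```

```text
85.00787032375676 [-0.1594 -0.1389  0.3037] [-0.0017  0.0038 -0.0065] [670.8394   6.6919 222.5103] [-0.0001  0.7073  0.7069 -0.0003]
```

View pics/c16.png

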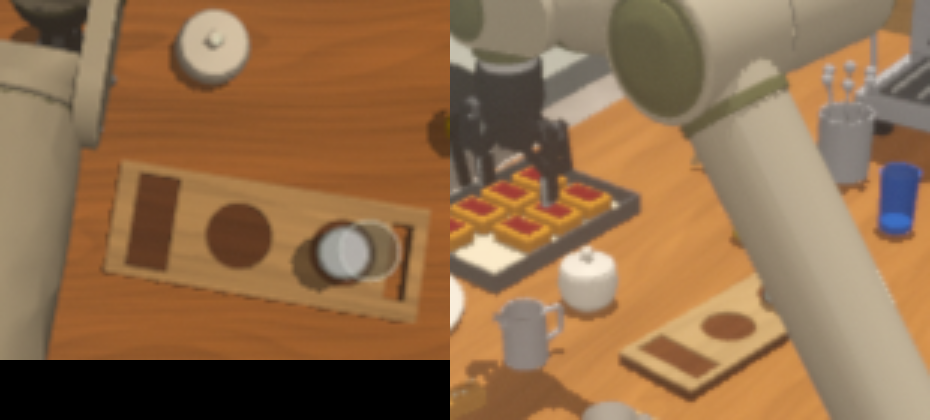

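Emit:
apply_moves --pt "8.5 0.5 0.2 1 0" --pt "8.5 0 0 2.5 0" --pt "8.5 0 0 3 0" --pt "8.5 0 0 3 0" --pt "8.5 0 0 2.5 0" --pt "8.5 0 0 1 0" --pt "8.5 0 0 0 0" --pt "8.5 0 0 0 0"

```text
time_s: 27.95
eef_pos: [673.5, 12.1, 93.6]
ee_rot: [0.0, 0.707, 0.707, 0.0]
force: [0.6, 0.5, 1.2]
grip_width: 0.994
```

```bash
python3 - <<'E'
from h import *
s=snap("side","s17");t=snap("top","t17")
b=cv2.resize(s[100:220,180:310],None,fx=3,fy=3);a=cv2.resize(t[130:250,200:300],None,fx=3,fy=3)
cv2.imwrite("pics/c17.png",np.hstack([a,b]))
q=ctrl.sense();print(q["grip_width"]*85, q["force"],q["wrist_torque"],q["eef_pos"],q["ee_rot"])
E
```

```text
84.72795679484835 [-0.3536  0.1431  0.2785] [0.0063 0.0335 0.0444] [674.0887  12.1726  94.806 ] [0.0014 0.7072 0.707  0.001 ]
```

View pics/c17.png

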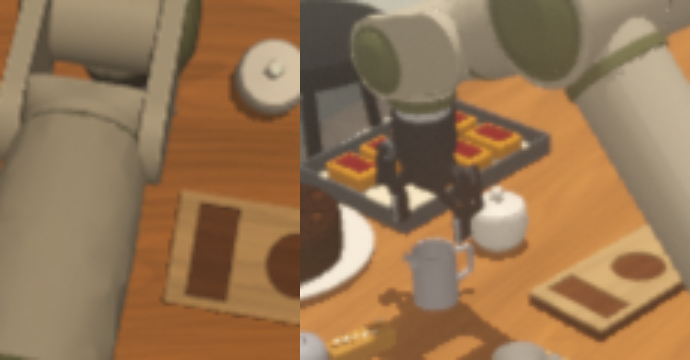

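Emit:
apply_moves --pt "8.5 0 -0.1 1 0" --pt "8.5 0 0 1.5 0" --pt "8.5 0 0 1.3 0" --pt "8.5 0 0 0.9 0" --pt "8.5 0 0 0.5 0" --pt "8 0 0 0 0" --pt "7 0 0 0 0" --pt "6.3 0 0 0 0" --pt "5.9 0 0 0 0" --pt "5.5 0 0 0 0" --pt "5 0 0 0 0" --pt "4.3 0 0 0 0" --squeeze 35

```text
time_s: 29.05
eef_pos: [672.5, 12.5, 41.8]
ee_rot: [0.001, 0.707, 0.707, 0.0]
force: [-2.2, -0.5, 5.1]
grip_width: 0.644
```

Emit:
apply_moves --pt "4.2 0 0 0 0" --pt "4.2 0 0 0 0" --pt "4.2 0 0 0 0"

```text
time_s: 29.3
eef_pos: [672.6, 12.5, 41.8]
ee_rot: [0.001, 0.707, 0.707, 0.0]
force: [-2.2, -0.1, 5.9]
grip_width: 0.642
```

```bash
python3 - <<'E'
from h import *
s=snap("side","s18")
crop(s,180,120,310,220,5,"c18")
q=ctrl.sense();print(q["grip_width"]*85, q["force"],q["wrist_torque"],q["eef_pos"],q["ee_rot"])
E
```

```text
54.86451042081163 [-2.1472 -0.2769  6.0851] [0.0549 0.3666 0.0157] [672.5702  12.4666  41.7795] [0.0005 0.7071 0.7071 0.0004]
```

View pics/c18.png

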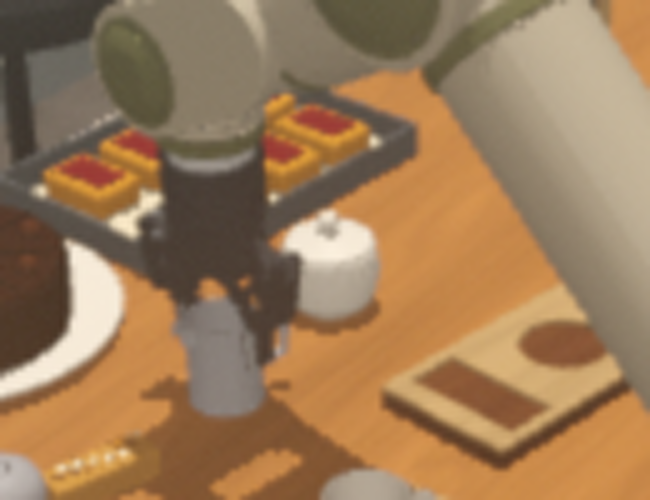

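Emit:
apply_moves --pt "4.2 0 0 -0.2 0" --pt "4.2 0 0 -0.6 0" --pt "4.2 0 0 -1.2 0" --pt "4.2 0 -0.5 -1.5 0" --pt "4.2 -0.3 -1 -1.5 0" --pt "4.2 -1 -1.8 -1 0" --pt "4.2 -2 -2.2 0 0" --pt "4.2 -2.3 -2.3 0 0" --pt "4.2 -2.3 -2.3 0 0" --pt "4.2 -2.3 -2.3 0 0" --pt "4.2 -2.3 -2.2 0 0" --pt "4.2 -2 -1.8 0 0"

```text
time_s: 30.35
eef_pos: [506.9, -133.7, 101.7]
ee_rot: [0.0, 0.707, 0.707, 0.0]
force: [0.6, -0.9, -1.1]
grip_width: 0.648
```

Emit:
apply_moves --pt "4.2 -1.6 -1.2 0 0" --pt "4.2 -1 -0.6 0.5 0" --pt "4.2 -0.5 -0.2 1 0" --pt "4.2 0 0 1 0" --pt "4.2 0 0 0.5 0" --pt "4.2 0 0 0 0" --pt "4.2 0 0 0 0"

```text
time_s: 30.93
eef_pos: [488.5, -162.6, 70.1]
ee_rot: [-0.001, 0.707, 0.708, -0.0]
force: [0.7, -0.2, -0.3]
grip_width: 0.641
```

```bash
python3 - <<'E'
from h import *
s=snap("side","s19");t=snap("top","t19")
b=cv2.resize(s[100:230,220:350],None,fx=3,fy=3);a=cv2.resize(t[140:270,230:380],None,fx=3,fy=3)
cv2.imwrite("pics/c19.png",np.hstack([a,b]))
q=ctrl.sense();print(q["grip_width"]*85, q["force"],q["wrist_torque"],q["eef_pos"],q["ee_rot"])
E
```

```text
54.86865407641372 [-0.7744  0.2588 -1.8593] [-0.0803 -0.0566  0.0415] [ 488.7    -163.0069   70.8145] [0.0002 0.7068 0.7075 0.0001]
```

View pics/c19.png

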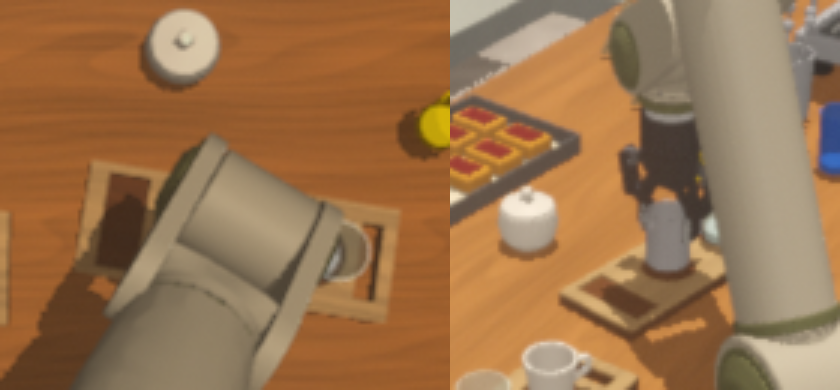

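Emit:
apply_moves --pt "4.2 -0.08 0 0.4 0" --pt "4.2 0 0 0.5 0" --pt "4.2 0 0 0.3 0" --pt "4.2 0 0 0.15 0" --pt "4.2 0 0 0.05 0" --pt "4.2 0 0 0 0" --pt "4.2 0 0 0 0"

```text
time_s: 31.62
eef_pos: [488.3, -164.3, 56.8]
ee_rot: [0.0, 0.707, 0.707, 0.0]
force: [-0.7, -0.4, -1.1]
grip_width: 0.645
```

Emit:
apply_moves --pt "4.2 0 0 0.05 0" --pt "4.2 0 0 0 0" --pt "4.2 0 0 0 0"

```text
time_s: 31.87
eef_pos: [488.2, -164.3, 56.3]
ee_rot: [0.0, 0.707, 0.707, 0.0]
force: [-0.1, -0.3, -0.7]
grip_width: 0.646
```

Emit:
apply_moves --pt "4.2 0 0 0.05 0" --pt "4.2 0 0 0.03 0" --pt "4.2 0 0 0.02 0" --pt "4.2 0 0 0 0" --pt "4.2 0 0 0 0"

```text
time_s: 32.28
eef_pos: [488.3, -164.3, 55.8]
ee_rot: [0.0, 0.707, 0.707, 0.0]
force: [-2.6, 1.0, 5.6]
grip_width: 0.642
```

Emit:
apply_moves --pt "5.5 0 0 -0.03 0" --pt "5.8 0 0 0 0" --pt "6.2 0 0 0 0" --pt "6.6 0 0 0 0" --pt "7 0 0 0 0" --pt "7.3 0 0 -0.5 0" --pt "7.5 0 0 -1.5 0" --pt "7.8 0 0 -2.5 0" --pt "8 0 0 -3 0" --pt "8.3 0 0 -3 0" --pt "8.3 1 0.5 -2 0" --pt "8.3 2 1 -1 0"

```text
time_s: 33.28
eef_pos: [503.7, -135.6, 194.0]
ee_rot: [0.002, 0.708, 0.706, 0.001]
force: [0.6, -0.4, -0.2]
grip_width: 0.976
```

Emit:
apply_moves --pt "8.3 3 1.8 0 0" --pt "8.3 3.2 2 0 0" --pt "8.3 3.2 2 0 0" --pt "8.3 3.2 2 0 0" --pt "8.3 3.2 2 0 0" --pt "8.3 3.2 2 0 0" --pt "7.5 3.2 2 0 0" --pt "7 3 1.8 0 0" --pt "6.5 2 1 0 0" --pt "6 1.1 0.4 0 0.09" --pt "5.5 0 0 0 0.09" --pt "5.5 0 0 0 0.1"

```text
time_s: 34.28
eef_pos: [673.2, 149.7, 190.3]
ee_rot: [-0.0, 0.8, 0.6, -0.0]
force: [-0.0, 0.6, -0.3]
grip_width: 0.644
```

```bash
python3 - <<'E'
from h import *
s=snap("side","s20");t=snap("top","t20")
b=cv2.resize(s[100:230,180:350],None,fx=3,fy=3);a=cv2.resize(t[140:270,160:380],None,fx=2,fy=2)
cv2.imwrite("pics/c20.png",np.vstack([cv2.copyMakeBorder(a,0,0,0,70,0),b]))
q=ctrl.sense();print(q["grip_width"]*85, q["force"],q["wrist_torque"],q["eef_pos"],q["ee_rot"])
E
```

```text
54.462067382559106 [-1.0512  0.0658  0.5257] [-0.0261  0.0421 -0.0164] [673.1502 148.9108 190.5881] [-0.      0.7991  0.6012 -0.0001]
```

View pics/c20.png

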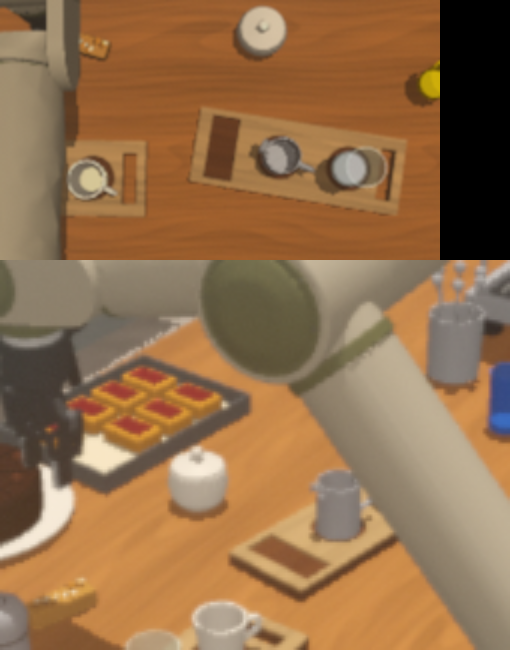

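Emit:
apply_moves --pt "5.5 0 0 1 0" --pt "5.5 0 0 2.5 0" --pt "5.5 0 0 3 0" --pt "5.5 0 0 3 0" --pt "5.5 0 0 2 0" --pt "5.5 0 0 1 0" --pt "5.5 0 0 0 0" --pt "5.5 0 0 0 0"

```text
time_s: 35.05
eef_pos: [673.5, 148.6, 66.1]
ee_rot: [0.0, 0.799, 0.602, 0.0]
force: [0.3, 1.1, 1.0]
grip_width: 0.641
```

```bash
python3 - <<'E'
from h import *
s=snap("side","s21")
crop(s,150,150,250,250,5,"c21")
q=ctrl.sense();print(q["grip_width"]*85, q["force"],q["wrist_torque"],q["eef_pos"],q["ee_rot"])
E
```

```text
54.38920531128985 [-0.3437  0.3464  1.6293] [ 0.0564 -0.002  -0.0133] [673.9821 148.6791  67.0743] [0.0007 0.7986 0.6018 0.001 ]
```

View pics/c21.png

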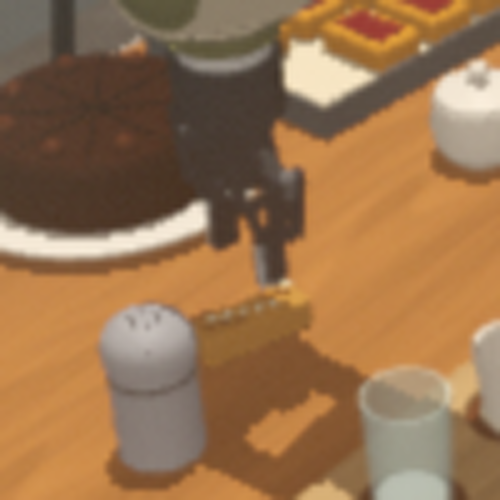

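Emit:
apply_moves --pt "5.5 0 -0.1 1 0" --pt "5.5 0 0 1.5 0" --pt "5.5 0 0 1.2 0" --pt "5.5 0 0 0.6 0" --pt "5.5 0 0 0.4 0" --pt "5.5 0 0 0 0" --pt "5 0 0 0 0" --pt "4.2 0 0 0 0" --pt "3.5 0 0 0 0" --pt "3 0 0 0 0" --pt "2.5 0 0 0 0" --pt "2 0 0 0 0" --squeeze 30

```text
time_s: 36.1
eef_pos: [672.5, 149.0, 19.2]
ee_rot: [0.0, 0.799, 0.602, 0.0]
force: [-0.6, -0.3, 4.6]
grip_width: 0.343
```

Emit:
apply_moves --pt "2 0 0 0 0" --pt "2 0 0 0 0" --pt "2 0 0 0 0"

```text
time_s: 36.35
eef_pos: [672.6, 149.0, 19.2]
ee_rot: [0.0, 0.799, 0.602, 0.0]
force: [-1.6, -0.4, 5.4]
grip_width: 0.342
```

```bash
python3 - <<'E'
from h import *
s=snap("side","s22")
crop(s,150,150,250,250,5,"c22")
q=ctrl.sense();print(q["grip_width"]*85, q["force"],q["wrist_torque"],q["eef_pos"],q["ee_rot"])
E
```

```text
29.227743344223562 [-0.1044  0.2739  5.7126] [ 0.0456  0.2539 -0.0143] [672.5488 149.0349  19.1566] [0.0003 0.7989 0.6015 0.0004]
```

View pics/c22.png

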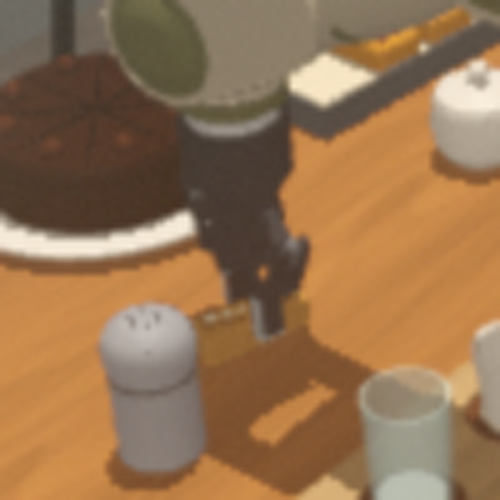

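Emit:
apply_moves --pt "2 0 0 -0.3 0" --pt "2 0 0 -0.8 0" --pt "2 0 0 -1.3 0" --pt "2 0 0 -1.5 0.05" --pt "2 0 0 -1.5 0.1" --pt "2 0 0 -1.5 0.12" --pt "2 0 0 -1.2 0.12" --pt "2 0 0 0 0.12" --pt "2 0 0 0 0.12" --pt "2 0 0 0 0.12" --pt "2 0 0 0 0.12" --pt "2 0 0 0 0.12"

```text
time_s: 37.4
eef_pos: [672.4, 149.0, 100.7]
ee_rot: [0.0, 0.989, 0.147, 0.0]
force: [0.4, 0.2, -1.1]
grip_width: 0.345
```

Emit:
apply_moves --pt "2 0 0 0 0.12" --pt "2 0 0 0 0.12" --pt "2 0 0 0 0.12" --pt "2 0 0 0 0.12" --pt "2 0 0 0 0.08" --pt "2 0 0 0 0" --pt "2 0 0 0 0"

```text
time_s: 37.98
eef_pos: [672.4, 149.0, 100.3]
ee_rot: [-0.0, 0.992, -0.128, 0.0]
force: [0.8, 0.3, -0.8]
grip_width: 0.341
```

```bash
python3 - <<'E'
from h import *
from scipy.spatial.transform import Rotation as R
s=snap("side","s23")
crop(s,150,130,270,240,5,"c23")
q=ctrl.sense();print(q["grip_width"]*85, q["force"],q["eef_pos"])
w,x,y,z=q["ee_rot"];M=R.from_quat([x,y,z,w]).as_matrix();print(np.degrees(np.arctan2(M[1,0],M[0,0])))
print(M.T@(np.array([503,-73.7,q["eef_pos"][2]])-q["eef_pos"]))
E
```

```text
29.217030589210683 [ 0.892  -0.2618 -1.5087] [672.3334 148.9865 100.1013]
-14.695816607012999
[-107.3012  258.3593   -0.0996]
```

View pics/c23.png

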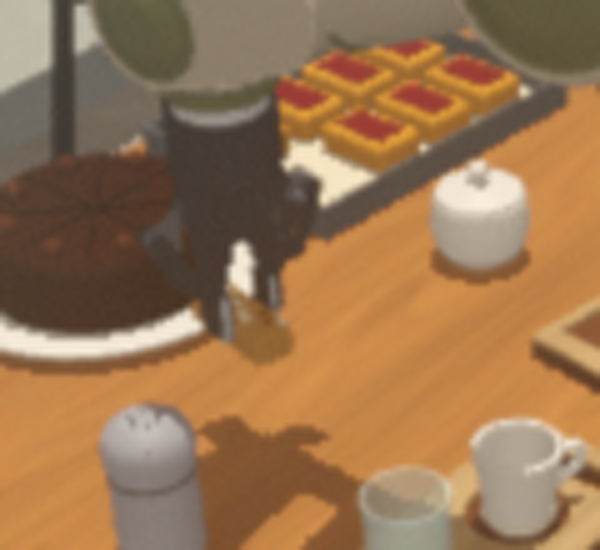

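Emit:
apply_moves --pt "2 0 0 0 -0.05" --pt "2 0 0 0 -0.045" --pt "2 -0.5 1 0 0" --pt "2 -1 2 0 0" --pt "2 -1.5 2.8 0 0" --pt "2 -1.6 3 0 0" --pt "2 -1.6 3 0 0" --pt "2 -1.6 3 0 0" --pt "2 -1.6 3 0 0" --pt "2 -1.5 2.8 0 0" --pt "2 -1.2 2.2 0 0" --pt "2 -0.6 1.2 0 0"

```text
time_s: 39.03
eef_pos: [506.3, -68.8, 100.0]
ee_rot: [0.0, 0.997, -0.082, -0.0]
force: [0.4, -0.8, -0.3]
grip_width: 0.34
```

Emit:
apply_moves --pt "2 -0.3 0.5 0.5 0" --pt "2 0 0 1 0" --pt "2 0 0 1 0" --pt "2 0 0 0.5 0" --pt "2 0 0 0 0" --pt "2 0 0 0 0"

```text
time_s: 39.53
eef_pos: [504.1, -70.8, 68.9]
ee_rot: [-0.0, 0.997, -0.081, -0.0]
force: [-0.9, 0.4, -0.4]
grip_width: 0.346
```

```bash
python3 - <<'E'
from h import *
from scipy.spatial.transform import Rotation as R
s=snap("side","s24")
crop(s,220,130,330,240,5,"c24")
q=ctrl.sense();print(q["grip_width"]*85, q["force"],q["eef_pos"])
w,x,y,z=q["ee_rot"];M=R.from_quat([x,y,z,w]).as_matrix();print(np.degrees(np.arctan2(M[1,0],M[0,0])))
print(M.T@(np.array([503,-73.7,q["eef_pos"][2]])-q["eef_pos"]))
E
```

```text
28.909713813728466 [ 0.0351 -0.5023 -0.6829] [504.2511 -70.9999  69.3453]
-9.350350442381396
[-0.7958  2.8675 -0.0001]
```

View pics/c24.png

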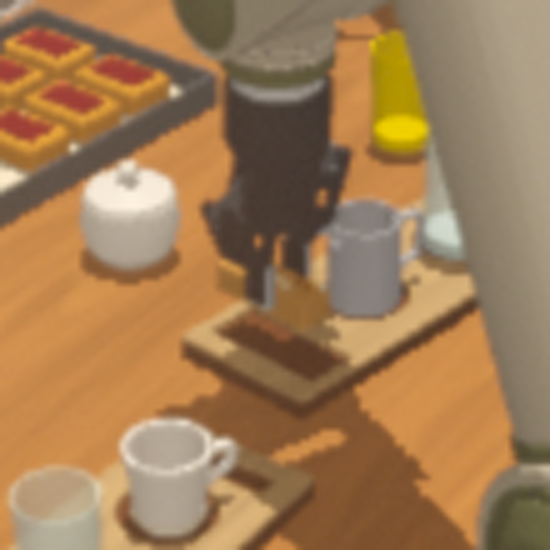

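Emit:
apply_moves --pt "2 -0.08 0.28 0.5 0" --pt "2 0 0 1 0" --pt "2 0 0 1 0" --pt "2 0 0 0.6 0" --pt "2 0 0 0.3 0" --pt "2 0 0 0.1 0" --pt "2 0 0 0 0" --pt "2 0 0 0 0"

```text
time_s: 40.25
eef_pos: [502.9, -74.1, 34.7]
ee_rot: [0.0, 0.997, -0.082, 0.0]
force: [0.6, -0.3, -0.8]
grip_width: 0.342
```

```bash
python3 - <<'E'
from h import *
s=snap("side","s25")
crop(s,240,150,320,220,7,"c25")
q=ctrl.sense();print(q["grip_width"]*85, q["force"],q["eef_pos"])
E
```

```text
29.236018702143383 [-0.0857  0.3943 -0.6621] [502.9135 -74.1411  34.7837]
```

View pics/c25.png

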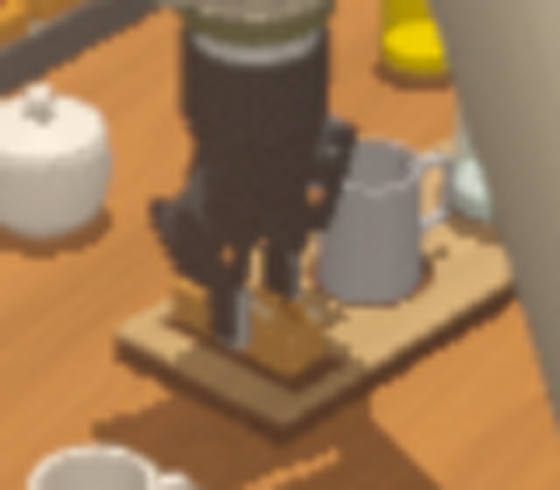

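Emit:
apply_moves --pt "2 0 0 0.08 0" --pt "2 0 0 0.05 0" --pt "2 0 0 0.03 0" --pt "2 0 0 0 0" --pt "2 0 0 0 0"

```text
time_s: 40.72
eef_pos: [502.8, -74.1, 33.1]
ee_rot: [0.0, 0.997, -0.082, 0.0]
force: [-1.6, -0.2, 2.0]
grip_width: 0.339
```

Contact; release with a small opening and lift straight up.

Emit:
apply_moves --pt "3.0 0 0 0 0" --pt "3.3 0 0 0 0" --pt "3.6 0 0 0 0" --pt "3.9 0 0 0 0" --pt "3.9 0 0 0 0" --pt "3.9 0 0 -0.5 0" --pt "3.9 0 0 -1.5 0" --pt "3.9 0 0 -2.5 0" --pt "3.9 0 0 -3 0" --pt "3.9 0 0 -3 0" --pt "3.9 0 0 -3 0" --pt "3.9 0 0 -3 0"

```text
time_s: 41.72
eef_pos: [502.4, -74.0, 199.8]
ee_rot: [0.0, 0.997, -0.082, 0.0]
force: [-0.6, -0.2, 0.9]
grip_width: 0.458
```

```bash
python3 - <<'E'
from h import *
s=snap("side","s26")
crop(s,180,110,340,230,5,"c26")
q=ctrl.sense();print(q["grip_width"]*85, q["force"],q["eef_pos"])
E
```

```text
38.65038307630153 [ 1.7187 -0.7003  6.6574] [504.5431 -74.7842 205.5746]
```

View pics/c26.png

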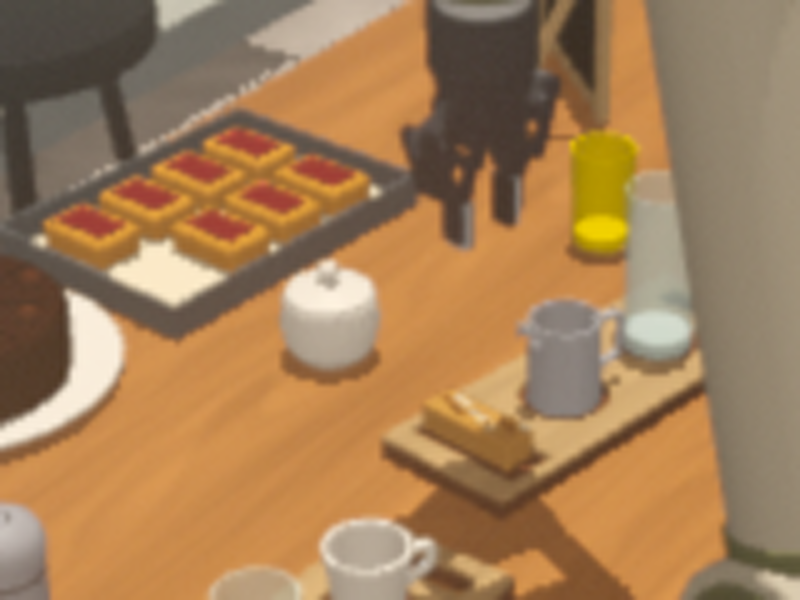

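Emit:
apply_moves --pt "3.9 -0.5 1 -1 0" --pt "3.9 -1.5 2.5 -1 0" --pt "3.9 -2 3 0 0" --pt "3.9 -2 3 0 0" --pt "3.9 -2 3 0 0" --pt "3.9 -2 3 0 0" --pt "3.9 -2 3 0 0" --pt "3.9 -2 3 0 0" --pt "3.9 -2 3 0 0" --pt "3.9 -2 3 0 0" --pt "3.9 -2 3 0 0" --pt "3.9 -2 3 0 0"

```text
time_s: 42.77
eef_pos: [228.7, -369.4, 217.5]
ee_rot: [-0.001, 0.997, -0.082, -0.0]
force: [0.0, 0.2, 0.9]
grip_width: 0.457
```

Emit:
apply_moves --pt "3.9 -2 3 0 0" --pt "3.9 -2 3 0 0" --pt "3.9 -1.5 2 0 0" --pt "3.9 -1 1 0 0" --pt "3.9 0 0 0 0" --pt "3.9 0 0 0 0"

```text
time_s: 43.27
eef_pos: [151.3, -446.5, 217.3]
ee_rot: [-0.001, 0.997, -0.083, -0.0]
force: [0.7, 0.8, 0.4]
grip_width: 0.455
```

```bash
python3 - <<'E'
from h import *
s=snap("side","s27");t=snap("top","t27")
crop(t,140,130,380,260,3.3,"c27");crop(s,190,110,350,270,3.7,"c27s")
q=ctrl.sense();print(q["grip_width"]*85, q["force"],q["eef_pos"])
a=np.linspace(0,6.2832,40)
O=[("esp",455.3,133.1,14+58,30),("wat",456.6,243.3,14+88,28.5),("tall",470.4,-273.9,149,29),("jug",488.8,-164.4,84,27.5)]
B=cv2.resize(t,None,fx=4,fy=4,interpolation=cv2.INTER_CUBIC)
for nm,x,y,z,r in O:
    p=proj("top",np.c_[x+r*np.cos(a),y+r*np.sin(a),0*a+z]);cv2.polylines(B,[np.round((p+.5)*4).astype(int)],True,(0,0,255),1)
cv2.imwrite("pics/ov27.png",np.vstack([B[800:1010,600:960],B[760:1000,1010:1480][:, :360] if 0 else cv2.resize(B[760:1000,1010:1480],(360,184))])) 
cv2.imwrite("pics/ovb.png",np.hstack([B[780:1000,600:950],B[780:1000,1020:1470]]))
E
```

```text
38.43658978125579 [ 0.2123  0.511  -0.5506] [ 152.3784 -446.0512  217.6858]
```

View pics/ovb.png

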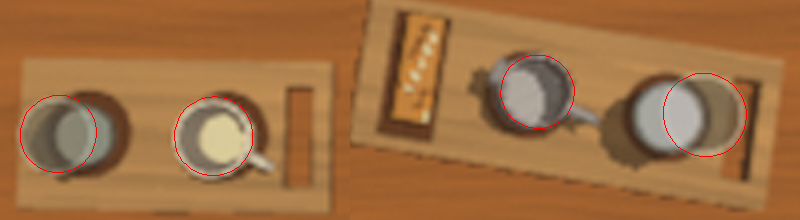

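View pics/c27s.png

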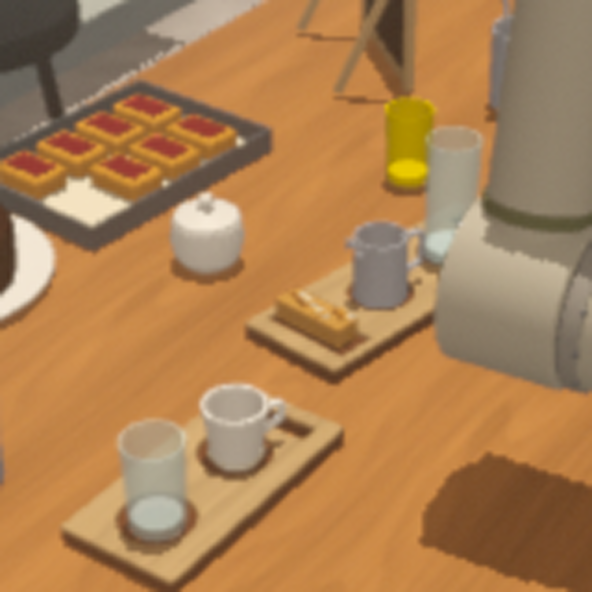

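View pics/c27.png

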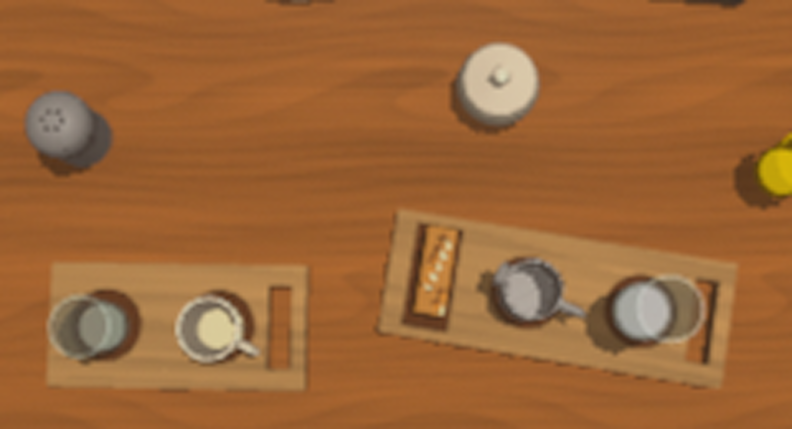

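```bash
python3 - <<'E'
from h import *
t=cv2.imread("pics/t27.png")
crop(t,250,185,300,240,12,"c28")
O0=cv2.imread("pics/top0.png")
for n,b in(("sugar",(270,135,312,175)),("shaker",(145,150,178,185)),("yellow",(365,165,400,195))):
    x0,y0,x1,y1=b;print(n,np.abs(t[y0:y1,x0:x1].astype(int)-O0[y0:y1,x0:x1]).max(2).mean())
E
```

```text
sugar 1.543452380952381
shaker 1.4658008658008659
yellow 1.5247619047619048
```

View pics/c28.png

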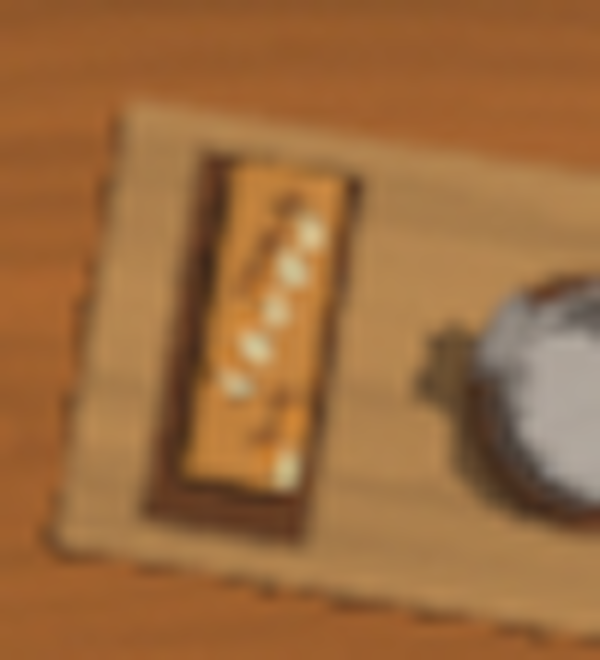

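```bash
python3 - <<'E'
from h import *
C=lambda X,Y:(250+(X+.5)/12-.5,185+(Y+.5)/12-.5)
B=[onz("top",*C(*p),38)[:2] for p in[(234,160),(343,178),(296,492),(183,476)]]
T=[onz("top",*C(*p),18)[:2] for p in[(203,152),(362,180),(304,545),(142,515)]]
a=np.radians(80.7);ey=np.array([np.cos(a),np.sin(a)]);ex=np.array([ey[1],-ey[0]]);c=np.array([503,-73.7])
for n,L in(("bar",B),("trough",T)):
    print(n,[np.round([(p-c)@ex,(p-c)@ey],1) for p in L])
E
```

```text
bar [array([47. , 12.8]), array([ 46.9, -16.1]), array([-36. , -16.9]), array([-36.7,  12.8])]
trough [array([49.6, 21.4]), array([ 49. , -21.6]), array([-49. , -21.6]), array([-48.2,  21.9])]
```

```bash
python3 - <<'E'
from h import *
print(ctrl.finish_job()); print(ctrl.sense()["time_s"])
E
```

```text
the job is handed in; nothing more can be done
None
the job is handed in; nothing more can be done
```

Both coffee orders are made up and handed in after about 43 s of robot time, in the order you listed. The espresso cup and water glass are on the short board. The tall glass, milk jug and oat bar are on the long board.

- **Seating:** each piece was set down with light contact (about 2 to 12 N). It touched at the height expected for a recess floor 14 mm above the counter. The last top and side pictures show everything upright in its well.
- **Oat bar:** it lies flat inside the trough but not centred. It is about 5 mm off along its length, with about 3 mm to spare at the nearer end, and about 2 mm off sideways.
- **Other items:** the before and after top pictures match around the sugar bowl, the cocoa shaker and the yellow glass. The blue glass was never approached, but I did not compare it that way.
- **Not fully seen:** the arm hid the water glass pick-up and the tall glass placing. The later pictures show both glasses standing correctly. In the final rim overlay the four rims line up with the well positions to within a few millimetres, the milk jug being the furthest off.

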